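# Clamp a card terminal on the sloped test stand

### The arm

A 7-joint arm with a two-finger parallel gripper is mounted at the origin on a cart in front of the work surface, level with it; the furniture and walls round the work are solid. World frame = base frame: x ahead of the robot, y to its left, z up, the work surface at z = 0. Lengths are in m, angles in rad, forces in N, time in s.
With the tool pointing down it reaches from about 0.35 to 0.9 m from the base axis. Payload 7.2 kg.
Tool frame: the origin (TCP) lies on the centre line of the jaws, within the pads' length; the fingertips stand manip.tcp_to_tips ahead of it and the grasp point (between the pads) lies 2 mm behind it (manip.tcp_to_tips is the distance from the TCP to the fingertips, in m); z points along the fingers, y is the line along which they close (so a half turn about z gives the same grasp; the last joint's range is limited). The gripper opens to 88 mm and grips with 3 to 60 N. Pads are 20 mm wide; open, the fingers measure 115 mm over their backs; the gripper's body (75 mm by 178 mm) begins 61 mm behind the grasp point.
Start: joints at [-1.326, 0.411, -0.013, 1.596, 0.006, 1.134, -0.082], TCP at [0.192, 0.595, 0.24] pointing down, gripper open.
Joint ranges: [-2.95, 2.95], [-0.29, 1.99], [-1.47, 1.44], [0.14, 2.54], [-1.03, 4.17], [0.13, 1.85], [-2.86, 2.86]. Speed limits (rad/s): [2.39, 2.39, 3.01, 3.01, 3.14, 3.14, 3.14].

### API

Orientations are given as a unit quaternion [w, x, y, z].
In Python, from bench import manip, vision, finder gives the robot as it stands.
- The arm moves only by the tool apply_moves, never from a script. Its argument "deltas" is a list of rows, each an object with "xyz": the shift along the world's x, y, z in mm, a list of three; "roll": the turn about the world's z in degrees. In form: [{"xyz": [x, y, z], "roll": roll}, ...]. A call has 1 to 20 rows; each row shifts and turns the commanded pose from where the row before left it; what a row does not reach is not made up. A row lasts 1/10 s, in which the tool goes at most 50 mm and 8.59 degrees, less where a joint would pass 70% of its speed; a pose out of reach is approached as far as the arm can. A call with a gripper value outside its range is refused whole. "fingers" is the closure, from 0 (fully open) to 1 (shut), set as the call begins (left out, the last holds). The fingers move at their own pace and stop on an object; the grip force is fixed at half the most. Time passes only in rows, so rows that do not move let the fingers close. It gives the time, the measured TCP pose, the force, the opening and the grip force at its end, in the units of the state.
- manip.get_obs(): the state, without advancing time (a new reading comes with each control period).
- vision.capture(name): name is "side" or "top" or "wrist"; returns the picture (480x640x3 uint8, blue, green, red); there is no depth.
- vision.camera_params(name): a dict with "intrinsics" (3x3 intrinsics, pixels), "R" (3x3) and "t" (3): a world point X has camera coordinates R X + t. Camera axes: x right, y down, z forward; pixel columns grow to the right and rows downward; lengths in m; the calibration is good to about 2 mm. A picture is of the moment at which its call begins: read the wrist's pose just before it. camera_params takes no time and is no camera call; for the wrist camera it gives the pose at the moment of the call.
- manip.finish_job(): hands the job in; it is judged then, once.
Trained networks look in the newest picture that a camera, given by its name, has taken for a name from the list of things; names that differ only in an ending like _2 or _b are one class to them, and where a whole thing is asked for, a point or a joint stands for the part that bears it (a point fixed in the world has none). Each returns a list of dicts, best first, with "confidence" (0 to 1); they miss things now and then, are a little off and sometimes report something else, mostly with a low value. They report only what shows in the picture. A call takes as long as a camera call.
- finder.boxes_of(camera, query): "xyz" ([x, y, z] in m, in world coordinates, good to about 4 mm: the middle of the surface that is visible of it).
- finder.regions_of(camera, query): "mask" (480x640 bool, what is visible of it).
The state is a dict: "t": time; "q": joint angles; "dq": joint speeds; "effort": joint torques, N m; "position": TCP position; "orientation": TCP orientation; "contact_force": force on the tool from outside, world axes, zero at the start; "wrist_torque": the same for the moment, N m; "finger_gap": finger opening in m; "grip_force": force on a finger pad.
Only numpy, scipy, OpenCV 4.12 (cv2) and the standard library are available. Lean on these libraries where they do the work, as an engineer would, in place of code of your own. Each camera call takes 0.05 s, during which the arm holds its last target. There are 200 camera calls.

### The job

Take the dark card terminal out of its black charging base and set it gently on the sloped ledge of the aluminium test stand, foot end down behind the lip and flat against the leaning back panel, keypad facing outward. Then slide the clamp jaw by its red handle until the terminal is held snugly between the jaw and the fixed cheek, and leave it there without disturbing the other things on the bench.

Things in the scene. Friction and masses are not known exactly. Their poses are not given: they have to be found in the camera images.
- pos_terminal: dark card terminal 180x81x54 mm, 0.4 kg. Origin: centre of its flat back. +x to the head end (x = 90 mm; foot end x = -88), +z out of the keypad side, y across. Head part (x = 31 to 89) has parallel faces z = 0 and 54 mm: grip it there, coming along the long axis; the rest is up to 38 mm thick. Starts standing on its foot, leaning back 20 deg
- terminal_head (a point): middle of the thick head part of the terminal: 60 mm along its +x, 27.5 mm above its underside
- terminal_keypad (a point): point on the keypad face of the terminal: at x = -45 mm, z = 36 mm in its frame
- charging_pocket: pocket of the fixed black charging base (128x108 mm), leaning back 20 deg. Origin: inner corner of pocket floor and back rest, mid-width. +z up the back rest (78 mm high), -x outward over the floor (50 mm deep, front lip 12 mm high); side rims 22 mm high, 92 mm apart
- stand_cradle: cradle of the fixed aluminium test stand, leaning back 30 deg. Origin: inner corner of ledge and back panel, mid of the clamped terminal. +z up the panel (100 high, 110 wide), -x outward along the ledge (51 deep, lip 8 high). Fixed cheek face y = -40, cheeks to z = 82 mm, blue bush block y = 90 to 106. Seated terminal: its +x along this +z, keypad to -x, origin x = 1, z = 88 mm
- clamp_jaw (a joint): travel of the sliding clamp jaw in m, 0 fully open (jaw face at y = +75 mm in the cradle frame) to 0.038; it grows as the jaw moves to the cradle's -y toward the fixed cheek; the gap between the two faces is 0.115 minus this. It slides against about 2 N of friction and stays where left
- jaw_handle (a point): the jaw's red handle, a 20 mm thick round post parallel to the cradle's z axis; this point is on its axis, 24 mm below its top, 48 mm above its bottom (rods join its lower 40 mm); it moves with the jaw, 80 mm behind the jaw face
- battery_pack: bystander: black battery pack lying on the bench, 92 x 58 x 20 mm; origin at centre of underside
- tape_dispenser: bystander: black tape dispenser, 154 x 52 x 77 mm; origin at centre of underside
- main_board: bystander: green circuit board, 146 x 84 x 12 mm, lying flat; origin at centre of underside

How it is judged:
On the way, in this order (a step that is already met when the one before it is completed fails the run):
1. the terminal is lifted clear of the charging base (z of pos_terminal in the frame of charging_pocket above 0.125 m), for 0.1 s.
2. the terminal stands on the stand's ledge, leaning flat against its back panel (z of pos_terminal in the frame of stand_cradle between 0.083 and 0.093 m and x of pos_terminal in the frame of stand_cradle above -0.008 m and y of pos_terminal in the frame of stand_cradle between -0.006 and 0.04 m and angle between the x axis of pos_terminal and the z axis of stand_cradle, either way round below 0.1 rad), for 0.2 s.
At the end, for the whole second after the job is handed in: The terminal rests on the stand, foot on the ledge and keypad outward, within 4 mm of the ledge, 5 mm of the back panel and 0.06 rad of square to them; it is within 5 mm of the fixed cheek and the jaw is closed on it (travel over 32 mm, at most 3 mm play); it is at rest (z of pos_terminal in the frame of stand_cradle between 0.084 and 0.092 m and x of pos_terminal in the frame of stand_cradle between -0.005 and 0.006 m and y of pos_terminal in the frame of stand_cradle between -0.005 and 0.005 m and angle between the x axis of pos_terminal and the z axis of stand_cradle, either way round below 0.06 rad and angle between the z axis of pos_terminal and the x axis of stand_cradle, either way round below 0.06 rad and z of terminal_head in the frame of stand_cradle above 0.13 m and x of terminal_keypad in the frame of stand_cradle below -0.02 m and value of joint clamp_jaw above 0.032 m and linear speed of pos_terminal below 0.02 m/s); the robot touches nothing.
It fails at once if the terminal is rammed into the stand or squeezed hard (contact force between pos_terminal and stand_cradle above 80 N).
It fails at once if the terminal is dropped onto the ledge: it moves faster than 0.35 m/s within the last 2 cm above it (z of pos_terminal in the frame of stand_cradle between 0.07 and 0.108 m and x of pos_terminal in the frame of stand_cradle between -0.05 and 0.02 m and y of pos_terminal in the frame of stand_cradle between -0.06 and 0.08 m and linear speed of pos_terminal above 0.35 m/s).
It fails at once if the battery pack is pushed aside (distance of battery_pack from where it was at the start of the episode above 0.03 m).
It fails at once if the tape dispenser is pushed aside (distance of tape_dispenser from where it was at the start of the episode above 0.03 m).
It fails at once if the circuit board is pushed aside (distance of main_board from where it was at the start of the episode above 0.03 m).
It also fails if it takes over 58 s, if anything falls off the work surface, if the arm or the gripper's body presses on something with over 40 N, if the wrist force passes 120 N, or if a joint passes its speed limit or range.

## Working session

There is one attempt and no reset: what is moved stays moved. The work goes in short steps, Python scripts to look and compute and a tool call to move; the robot and the scene stay as the last step left them, time stands still between calls to the robot, and variables do not carry over. Pictures are saved under pics/ and viewed, at most 10 in all, crops included, and the job is handed in when it is done.

Besides the shell and the picture viewer there is one more tool, called as a command line: name --argument value ..., lists and objects as JSON in quotes. apply_moves: Moves the arm, as the interface text tells. Its arguments: {"type":"object","properties":{"deltas":{"type":"array"},"fingers":{"type":"number"}},"required":["deltas"]}

```bash
mkdir -p pics; ls; python3 - <<'E'
from bench import manip, vision, finder
import cv2, numpy as np
print(manip.get_obs(), manip.tcp_to_tips)
for c in ["side","top"]:
    im=vision.capture(c); cv2.imwrite(f"pics/{c}0.png",im)
    p=vision.camera_params(c); print(c,np.round(p["intrinsics"],1).tolist(),np.round(p["R"],3).tolist(),np.round(p["t"],3).tolist())
    for n in ["pos_terminal","terminal_head","charging_pocket","stand_cradle","jaw_handle","clamp_jaw","battery_pack","tape_dispenser","main_board"]:
        print(c,n,[(np.round(d["xyz"],3).tolist(),round(d["confidence"],2)) for d in finder.boxes_of(c,n)[:2]])
E
```

```text
pics
{'t': 0.0, 'q': array([-1.32623523,  0.41191006, -0.01274503,  1.59705221,  0.00562011,
        1.13431957, -0.08220433]), 'dq': array([ 0.00118018,  0.00076314, -0.00039566, -0.00023063,  0.00097619,
        0.00222547,  0.00045513]), 'effort': array([ 7.70810511e-04, -5.87952733e+01,  6.42471761e-01, -2.91074824e+01,
       -5.37546398e-02,  1.81065907e-02,  1.48124218e-04]), 'position': array([0.1921793 , 0.59420056, 0.23879923]), 'orientation': array([-6.78315035e-05,  1.55714693e-01,  9.87801727e-01, -8.23885266e-04]), 'contact_force': array([ 0.39326522, -0.15316886,  0.04143947]), 'wrist_torque': array([ 0.00830047, -0.02403841,  0.03493708]), 'grip_force': 0.0, 'finger_gap': 0.08785282085827774} 0.017
side [[580.8, 0.0, 320.6], [0.0, 580.8, 239.3], [0.0, 0.0, 1.0]] [[-0.997, -0.074, 0.003], [-0.049, 0.631, -0.774], [0.056, -0.772, -0.633]] [0.53, -0.013, 1.884]
side pos_terminal [([0.519, -0.119, 0.174], 0.77)]
side terminal_head [([0.517, -0.118, 0.173], 0.66)]
side charging_pocket [([0.505, -0.136, 0.071], 0.94)]
side stand_cradle [([0.503, 0.248, 0.069], 0.96), ([0.51
[... 288 characters left out ...]
1], 0.7), ([0.521, 0.599, 0.001], 0.6)]
top [[534.4, 0.0, 317.4], [0.0, 534.4, 241.3], [0.0, 0.0, 1.0]] [[-0.029, -0.999, -0.021], [-0.991, 0.032, -0.127], [0.128, 0.017, -0.992]] [0.238, 0.519, 1.245]
top pos_terminal [([0.514, -0.128, 0.204], 0.68)]
top terminal_head [([0.518, -0.126, 0.208], 0.7)]
top charging_pocket [([0.48, -0.177, 0.05], 0.79), ([0.515, -0.125, 0.206], 0.65)]
top stand_cradle [([0.514, 0.235, 0.068], 0.86)]
top jaw_handle [([0.42, 0.243, 0.096], 0.7)]
top clamp_jaw [([0.419, 0.242, 0.093], 0.89)]
top battery_pack [([0.67, 0.03, 0.016], 0.87), ([0.417, 0.243, 0.093], 0.62)]
top tape_dispenser [([0.699, 0.447, 0.036], 0.69)]
top main_board [([0.516, 0.598, 0.003], 0.74)]
```

View pics/top0.png

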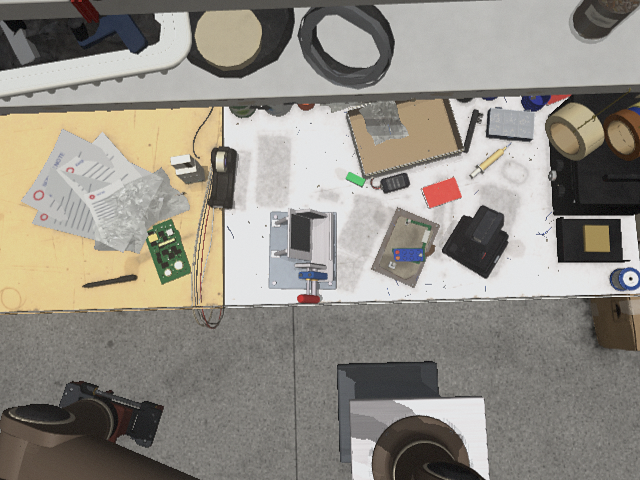

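View pics/side0.png

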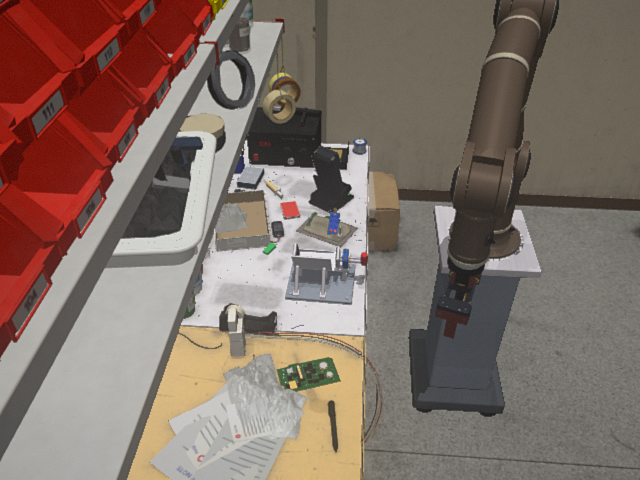

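The top view shows the stand at about (300,245), with the red handle at (308,298) pointing toward the robot and the ledge opening to −y. The charging base and terminal are at about (478,240), the battery at (395,182), the tape at (222,178) and the board at (168,250). The tool only turns about the vertical, so I'll grip the terminal across its width and let it pivot. Next is a wrist view above the stand.

apply_moves --deltas '[{"xyz": [27,-38,18],"roll": -8},{"xyz": [27,-38,18],"roll": -8},{"xyz": [27,-38,18],"roll": -8},{"xyz": [27,-38,18],"roll": -8},{"xyz": [27,-38,18],"roll": -8},{"xyz": [27,-38,18],"roll": -8},{"xyz": [27,-38,18],"roll": -8},{"xyz": [27,-38,18],"roll": -8},{"xyz": [10,-38,18],"roll": -8},{"xyz": [0,0,0],"roll": 0},{"xyz": [0,0,0],"roll": 0}]'

```text
t: 2.1
position: [0.4186, 0.2522, 0.4023]
orientation: [-0.0, 0.707, 0.707, 0.001]
contact_force: [0.1, 0.8, 0.1]
finger_gap: 0.0877
grip_force: 0.0
```

```bash
cat > h.py <<'E'
from bench import manip, vision, finder
import cv2, numpy as np
def P(c):
    p=vision.camera_params(c); return np.array(p["intrinsics"]),np.array(p["R"]),np.array(p["t"])
def proj(c,X):
    K,R,t=c; x=(K@(R@np.atleast_2d(X).T+t[:,None])).T; return x[:,:2]/x[:,2:]
def ray(c,uv):
    K,R,t=c; d=R.T@np.linalg.inv(K)@np.array([uv[0],uv[1],1.]); return -R.T@t,d
def tri(obs):
    A=np.zeros((3,3));b=np.zeros(3)
    for c,uv in obs:
        o,d=ray(c,uv); d/=np.linalg.norm(d); M=np.eye(3)-np.outer(d,d); A+=M;b+=M@o
    return np.linalg.solve(A,b)
E
python3 - <<'E'
from h import *
c=P("wrist"); im=vision.capture("wrist"); cv2.imwrite("pics/w1.png",im); np.savez("w1.npz",K=c[0],R=c[1],t=c[2])
print(manip.get_obs()["position"],"cam",-c[1].T@c[2],c[1][2], c[1][0])
for n in ["stand_cradle","jaw_handle","clamp_jaw"]:
    print(n,[(np.round(d["xyz"],3).tolist(),round(d["confidence"],2)) for d in finder.boxes_of("wrist",n)[:2]])
E
```

```text
[0.41785982 0.25329531 0.40155231] cam [0.41857361 0.33350956 0.54762166] [ 0.00104241 -0.29457939 -0.95562644] [ 9.99999055e-01 -5.49538368e-04  1.26021286e-03]
stand_cradle [([0.493, -0.134, 0.065], 0.62), ([0.522, 0.236, 0.072], 0.61)]
jaw_handle [([0.421, 0.249, 0.097], 0.63)]
clamp_jaw [([0.421, 0.242, 0.091], 0.97)]
```

View pics/w1.png

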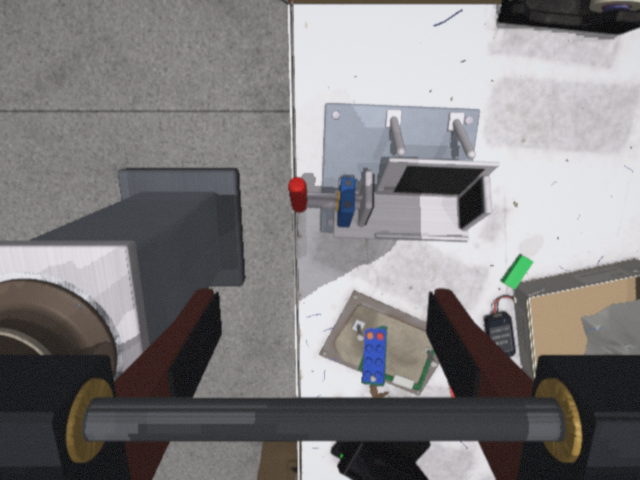

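The wrist view looks straight onto the stand. Its plate's top edge runs (325,104)–(479,108), the panel's top edge (383,158)–(498,163), the ledge lip (334,237)–(468,240), and the handle is at (298,192), so the stand is only slightly yawed. Next I'll take a second stand view and two views of the base.

apply_moves --deltas '[{"xyz": [25,-50,0],"roll": 0},{"xyz": [25,-50,0],"roll": 0},{"xyz": [0,0,0],"roll": 0},{"xyz": [0,0,0],"roll": 0}]'

```text
t: 2.7
position: [0.463, 0.1633, 0.4012]
orientation: [-0.0, 0.707, 0.707, -0.0]
contact_force: [-0.2, 1.3, -0.1]
finger_gap: 0.0878
grip_force: 0.0
```

```bash
python3 - <<'E'
from h import *
c=P("wrist"); im=vision.capture("wrist"); cv2.imwrite("pics/w2full.png",im); np.savez("w2.npz",K=c[0],R=c[1],t=c[2])
print(manip.get_obs()["position"])
a=cv2.imread("pics/w1.png")[90:260,280:510]
z=np.load("w1.npz"); c1=(z["K"],z["R"],z["t"])
u=proj(c,[[.5,.24,.06]])[0].astype(int); print(u)
x0=max(0,u[0]-115);y0=max(0,u[1]-85); b=im[y0:y0+170,x0:x0+230]; print(x0,y0)
f=lambda q:cv2.resize(q,None,fx=3.4,fy=3.4,interpolation=cv2.INTER_CUBIC)[:600]
cv2.imwrite("pics/w1c.png",f(a)); cv2.imwrite("pics/w2c.png",f(b))
E
```

```text
[0.46257025 0.1645023  0.40114968]
[356 116]
241 31
```

apply_moves --deltas '[{"xyz": [0,-50,5],"roll": 0},{"xyz": [0,-50,5],"roll": 0},{"xyz": [0,-50,5],"roll": 0},{"xyz": [0,-50,5],"roll": 0},{"xyz": [0,-50,5],"roll": 0},{"xyz": [0,0,0],"roll": 0},{"xyz": [0,0,0],"roll": 0}]'

```text
t: 3.45
position: [0.4633, -0.0844, 0.4265]
orientation: [-0.0, 0.706, 0.708, 0.0]
contact_force: [-0.1, 0.2, -0.6]
finger_gap: 0.0878
grip_force: 0.0
```

```bash
python3 - <<'E'
from h import *
c=P("wrist"); im=vision.capture("wrist"); cv2.imwrite("pics/w3.png",im); np.savez("w3.npz",K=c[0],R=c[1],t=c[2])
print(manip.get_obs()["position"])
for n in ["pos_terminal","terminal_head","charging_pocket"]:
    print(n,[(np.round(d["xyz"],3).tolist(),round(d["confidence"],2)) for d in finder.boxes_of("wrist",n)[:2]])
E
```

```text
[ 0.46333972 -0.08331774  0.42619526]
pos_terminal [([0.517, -0.123, 0.21], 0.59)]
terminal_head [([0.523, -0.125, 0.209], 0.89)]
charging_pocket [([0.474, -0.168, 0.058], 0.97)]
```

View pics/w3.png

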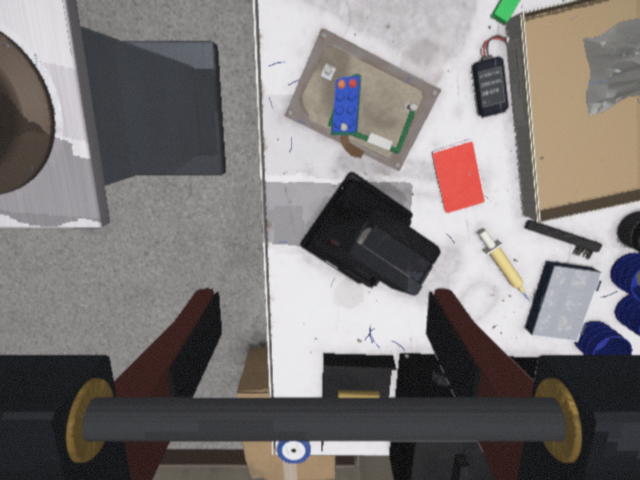

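View pics/w1c.png

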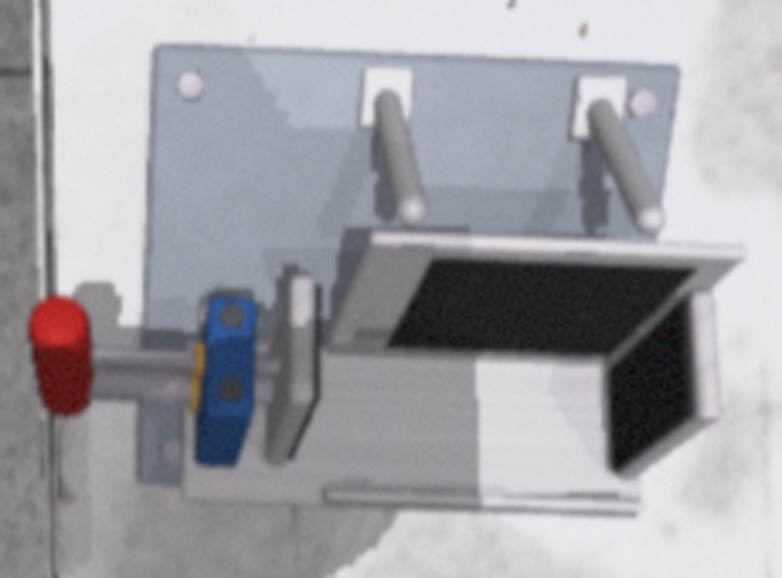

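View pics/w2c.png

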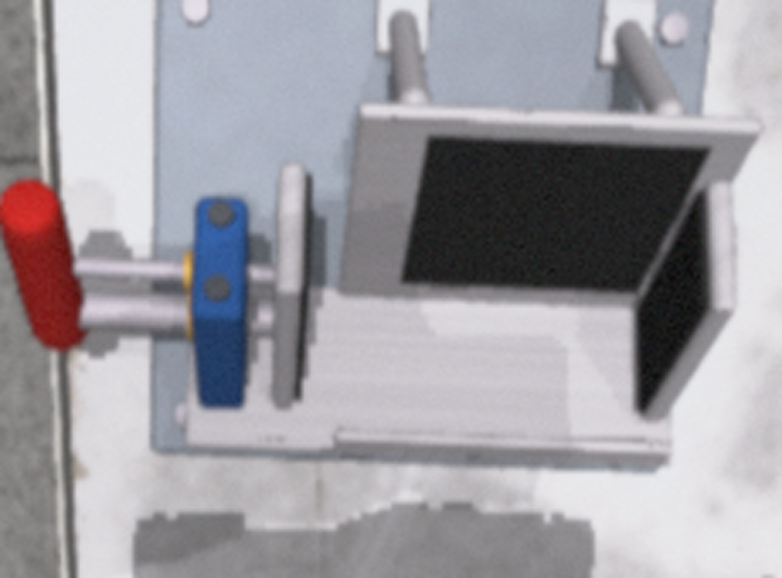

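Base view (w3): the base is yawed roughly 35°, spanning (302,245) to (440,250). The terminal's head end is near (395,258). The stand crops give me clear corners. I'll take one more view of the terminal from further along.

apply_moves --deltas '[{"xyz": [10,-50,0],"roll": 0},{"xyz": [0,-40,0],"roll": 0},{"xyz": [0,0,0],"roll": 0},{"xyz": [0,0,0],"roll": 0}]'

```text
t: 4.05
position: [0.4731, -0.174, 0.4262]
orientation: [-0.0, 0.707, 0.708, -0.0]
contact_force: [0.5, 0.2, 0.0]
finger_gap: 0.0882
grip_force: 0.0
```

```bash
cat > st.py <<'E'
from h import *
def L(n): z=np.load(n); return z["K"],z["R"],z["t"]
E
python3 - <<'E'
from st import *
c=P("wrist"); im=vision.capture("wrist"); cv2.imwrite("pics/w4.png",im); np.savez("w4.npz",K=c[0],R=c[1],t=c[2])
print(manip.get_obs()["position"])
for n in ["pos_terminal","terminal_head","charging_pocket"]:
    print(n,[(np.round(d["xyz"],3).tolist(),round(d["confidence"],2)) for d in finder.boxes_of("wrist",n)[:2]])
c1,c2=L("w1.npz"),L("w2.npz")
w1=dict(A=(608,357),B=(330,348),C=(372,248),D=(722,262),H=(58,318),E=(617,472),F=(690,290),G=(328,490))
w2=dict(A=(637,293),B=(340,290),C=(360,122),D=(752,130),H=(28,200),E=(642,415),F=(708,185),G=(338,430))
for k in w1:
    a=(280+w1[k][0]/3.4,90+w1[k][1]/3.4); b=(241+w2[k][0]/3.4,31+w2[k][1]/3.4)
    X=tri([(c1,a),(c2,b)]); print(k,np.round(X*1000),np.round(proj(c1,X)[0]-a,1))
w3=cv2.imread("pics/w3.png")[165:305,295:450]; u=proj(c,[[.5,-.13,.12]])[0].astype(int); print(u)
x0,y0=max(0,u[0]-78),max(0,u[1]-70); b=im[y0:y0+140,x0:x0+155]; print(x0,y0)
f=lambda q:np.clip(cv2.resize(q,(400,361),interpolation=cv2.INTER_CUBIC).astype(float)*2.2,0,255)
cv2.imwrite("pics/t34.png",np.hstack([f(w3),f(b)]))
E
```

```text
[ 0.4733057  -0.17303975  0.42614754]
pos_terminal [([0.517, -0.132, 0.208], 0.79)]
terminal_head [([0.525, -0.133, 0.204], 0.62)]
charging_pocket [([0.483, -0.18, 0.051], 0.71)]
A [582. 239.  48.] [ 0.2 -0.1]
B [484. 240.  40.] [-0.5  0.3]
C [485. 285. 121.] [-0.1  0. ]
D [591. 282. 122.] [ 2.3 -0.8]
H [392. 265. 122.] [ 0.2 -0.1]
E [584. 200.  63.] [-0.4  0.1]
F [588. 270. 101.] [-0.  0.]
G [482. 196.  69.] [ 0.1 -0. ]
[349 149]
271 79[ WARN:0@2.452] global loadsave.cpp:1063 imwrite_ Unsupported depth image for selected encoder is fallbacked to CV_8U.
```

View pics/t34.png

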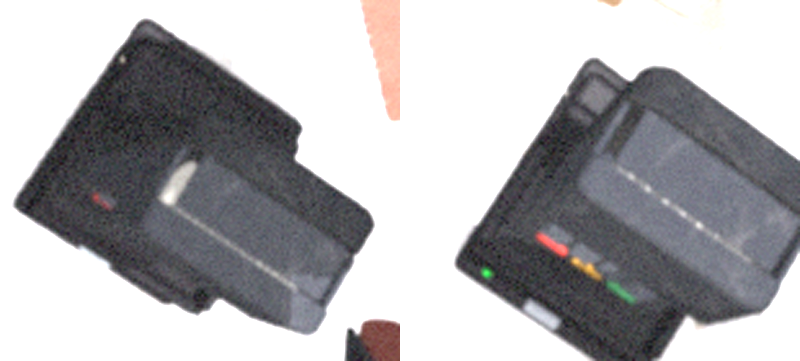

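In the crops the terminal's coloured keys face the lower left, which is world −x,−y, and it leans toward +x,+y. The head slit line runs at about 35°. I'll fit its pose to the network silhouettes from several cameras.

```bash
cat > fit.py <<'E'
from st import *
from scipy.optimize import minimize
views=[]
for n in ["wrist","top","side"]:
    c=P(n); im=vision.capture(n); r=finder.regions_of(n,"pos_terminal")
    if r:
        m=r[0]["mask"]; ys,xs=np.nonzero(m); print(n,round(r[0]["confidence"],2),m.sum(),xs.min(),xs.max(),ys.min(),ys.max()); views.append((n,c,m))
np.savez("masks.npz",**{n:m for n,c,m in views})
def pose(p,tilt):
    x,y,z,a=p; yv=np.array([np.cos(a),np.sin(a),0]); b=np.array([yv[1],-yv[0],0])  # yv x up = outward? back dir computed below
    zk=np.array([-yv[1],yv[0],0]) # keypad horizontal: up->, z = x cross y
    up=np.array([0,0,1.]); zk=np.cross(up,yv)
    xv=np.cos(tilt)*up-np.sin(tilt)*zk; zt=np.cos(tilt)*zk+np.sin(tilt)*up
    return np.array([x,y,z]),np.c_[xv,yv,zt]
def rend(c,p,tilt):
    o,R=pose(p,tilt); M=np.zeros((480,640),np.uint8)
    for x0,x1,z1 in [(31,89,54),(-66,31,37)]:
        B=np.array([[X,Y,Z] for X in (x0,x1) for Y in (-40,40) for Z in (0,z1)])/1000
        q=proj(c,o+B@R.T); h=cv2.convexHull((q*16).astype(np.int32).reshape(-1,1,2)); cv2.fillConvexPoly(M,h,1,shift=4)
    return M>0
def cost(p,vs=None):
    s=0
    for n,c,m in (vs or views):
        M=rend(c,p,np.radians(20)); s+=1-(M&m).sum()/(M|m).sum()
    return s
if __name__=="__main__":
    best=None
    for a in np.radians([130,146,160]):
        r=minimize(lambda q:cost([q[0]/100,q[1]/100,q[2]/100,q[3]/10]),[49,-15,12,a*10],method="Nelder-Mead",options=dict(initial_simplex=None,maxiter=500,xatol=.01,fatol=1e-4))
        q=r.x; p=[q[0]/100,q[1]/100,q[2]/100,q[3]/10]; print(round(r.fun,3),np.round(p[:3],4),np.degrees(p[3]),[round(cost(p,[v]),3) for v in views])
        if best is None or r.fun<best[0]: best=(r.fun,p)
    p=best[1];o,R=pose(p,np.radians(20)); print("head",o+R@[.06,0,.0275],"top",o+R@[.09,0,.027],"foot",o+R@[-.088,0,0]); np.save("term.npy",p)
    im=cv2.imread("pics/w4.png"); c=L("w4.npz")
    cs,_=cv2.findContours(rend(c,p,np.radians(20)).astype(np.uint8),0,1); 
    im=np.clip(im*1.8,0,255).astype(np.uint8); cv2.drawContours(im,cs,-1,(0,255,255),1)
    B=np.array([[89,Y,Z] for Y,Z in [(-40,0),(40,0),(40,54),(-40,54)]])/1000
    cv2.polylines(im,[proj(c,o+B@R.T).astype(int).reshape(-1,1,2)],True,(0,255,0),1)
    w4=im[60:260,250:490]
    im=np.clip(cv2.imread("pics/w3.png")*1.8,0,255).astype(np.uint8); c=L("w3.npz")
    cv2.polylines(im,[proj(c,o+B@R.T).astype(int).reshape(-1,1,2)],True,(0,255,0),1)
    cv2.imwrite("pics/fit.png",cv2.resize(np.hstack([im[130:330,260:460],w4[:,:200]]),(800,400),interpolation=cv2.INTER_CUBIC))
E
python3 fit.py
```

```text
wrist 0.56 7533 318 437 106 206
top 0.78 1473 464 504 206 262
side 0.76 792 312 343 147 191
0.492 [ 0.5262 -0.1287  0.1125] 146.63817834118015 [np.float64(0.069), np.float64(0.097), np.float64(0.326)]
0.55 [ 0.5242 -0.1274  0.123 ] 148.70976972038238 [np.float64(0.107), np.float64(0.105), np.float64(0.338)]
0.558 [ 0.5234 -0.1272  0.1242] 148.79118920289486 [np.float64(0.111), np.float64(0.104), np.float64(0.344)]
head [ 0.52325072 -0.13309664  0.17824633] top [ 0.52915166 -0.12413441  0.2062661 ] foot [ 0.50962501 -0.15379111  0.02976627]
```

View pics/fit.png

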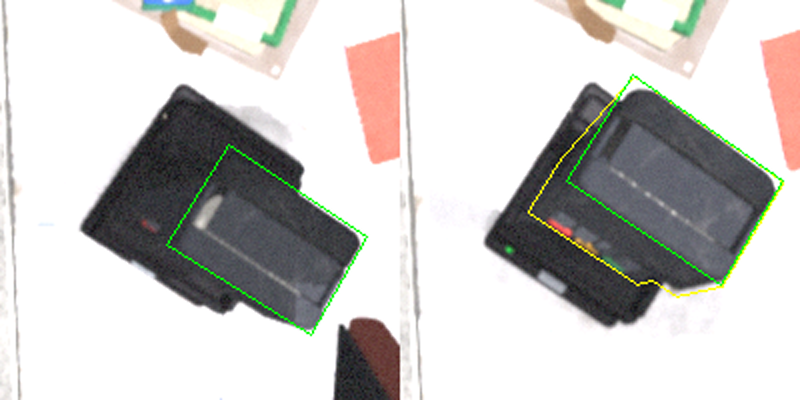

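The green box, which is the fitted head end face, lies right on the head in both views. I'll go above it with the yaw aligned and check the centring.

apply_moves --deltas '[{"xyz": [12.5,10,-31],"roll": -8.35},{"xyz": [12.5,10,-31],"roll": -8.35},{"xyz": [12.5,10,-31],"roll": -8.35},{"xyz": [12.5,10,-31],"roll": -8.35},{"xyz": [0,0,0],"roll": 0},{"xyz": [0,0,0],"roll": 0},{"xyz": [0,0,0],"roll": 0}]'

```text
t: 5.25
position: [0.523, -0.1357, 0.3043]
orientation: [0.001, 0.88, 0.476, 0.001]
contact_force: [0.1, -1.3, 0.2]
finger_gap: 0.0877
grip_force: 0.0
```

```bash
python3 - <<'E'
from st import *
from fit import pose
o=manip.get_obs(); print(np.round(o["position"],4),o["orientation"],o["q"])
c=P("wrist"); im=vision.capture("wrist"); np.savez("w5.npz",K=c[0],R=c[1],t=c[2]); cv2.imwrite("pics/w5full.png",im)
r=finder.regions_of("wrist","pos_terminal")
print([ (round(d["confidence"],2),d["mask"].sum()) for d in r])
p=np.load("term.npy"); q,R=pose(p,np.radians(20))
B=np.array([[89,Y,Z] for Y,Z in [(-40,0),(40,0),(40,54),(-40,54)]])/1000
uv=proj(c,q+B@R.T); print(uv.round())
print("tcp,tip",proj(c,[o["position"],o["position"]-[0,0,.017]]).round())
im=np.clip(im*1.8,0,255).astype(np.uint8)
cv2.polylines(im,[uv.astype(int).reshape(-1,1,2)],True,(0,255,0),1)
if r:
    m=r[0]["mask"]; cs,_=cv2.findContours(m.astype(np.uint8),0,1); cv2.drawContours(im,cs,-1,(0,0,255),1)
    for y in range(120,420,30):
        xs=np.nonzero(m[y])[0]; print(y,(xs.min(),xs.max(),(xs.min()+xs.max())/2) if len(xs) else None)
cv2.imwrite("pics/w5.png",im)
E
```

```text
wrist 0.7 11284 258 388 187 277
top 0.6 1040 464 498 205 261
side 0.82 848 312 343 146 192
[ 0.5229 -0.1349  0.3033] [1.19424820e-04 8.80104051e-01 4.74780286e-01 7.25054597e-04] [-0.52625635  0.26680331  0.86180258  1.75686175 -0.21607682  1.21517689
 -0.18763064]
[(0.67, np.int64(11224))]
[[388. 189.]
 [256. 189.]
 [255. 278.]
 [389. 278.]]
tcp,tip [[323. 332.]
 [323. 312.]]
120 None
150 None
180 None
210 (np.int64(260), np.int64(388), np.float64(324.0))
240 (np.int64(260), np.int64(388), np.float64(324.0))
270 (np.int64(260), np.int64(388), np.float64(324.0))
300 None
330 None
360 None
390 None
```

View pics/w5.png

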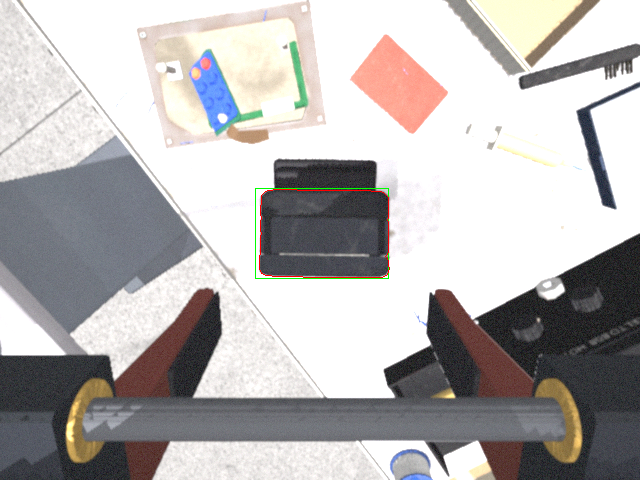

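The terminal's head is centred between the fingers (mask centre column 324, TCP 323) and square to them. Descending.

apply_moves --deltas '[{"xyz": [0,1,-30],"roll": 0},{"xyz": [0,0,-25],"roll": 0},{"xyz": [0,0,-10],"roll": 0},{"xyz": [0,0,-10],"roll": 0},{"xyz": [0,0,-10],"roll": 0},{"xyz": [0,0,0],"roll": 0}]'

```text
t: 6.25
position: [0.5226, -0.1335, 0.2168]
orientation: [-0.0, 0.88, 0.475, -0.0]
contact_force: [1.1, 0.6, -1.3]
finger_gap: 0.088
grip_force: 0.0
```

apply_moves --deltas '[{"xyz": [0,0,-10],"roll": 0},{"xyz": [0,0,-10],"roll": 0},{"xyz": [0,0,-10],"roll": 0},{"xyz": [0,0,-10],"roll": 0},{"xyz": [0,0,0],"roll": 0}]'

```text
t: 6.75
position: [0.522, -0.1333, 0.176]
orientation: [-0.001, 0.88, 0.475, -0.001]
contact_force: [0.1, 0.5, 0.5]
finger_gap: 0.0878
grip_force: 0.0
```

apply_moves --deltas '[{"xyz": [0,0,0],"roll": 0},{"xyz": [0,0,0],"roll": 0},{"xyz": [0,0,0],"roll": 0},{"xyz": [0,0,0],"roll": 0}]' --fingers 0.3

```text
t: 7.15
position: [0.5231, -0.1339, 0.1777]
orientation: [0.0, 0.88, 0.475, 0.0]
contact_force: [1.6, -1.3, -3.3]
finger_gap: 0.0789
grip_force: 30.0
```

Gripped at 30 N with a 78.9 mm opening. I'll lift along the lean, then straight up.

apply_moves --deltas '[{"xyz": [2,3,10],"roll": 0},{"xyz": [4,6,19],"roll": 0},{"xyz": [4,6,19],"roll": 0},{"xyz": [4,6,19],"roll": 0},{"xyz": [2,3,25],"roll": 0},{"xyz": [0,0,30],"roll": 0},{"xyz": [0,0,30],"roll": 0},{"xyz": [0,0,0],"roll": 0},{"xyz": [0,0,0],"roll": 0}]'

```text
t: 8.05
position: [0.5386, -0.109, 0.3293]
orientation: [-0.0, 0.88, 0.475, 0.0]
contact_force: [-0.4, -0.6, -5.7]
finger_gap: 0.079
grip_force: 30.0
```

```bash
python3 - <<'E'
from st import *
import numpy as np
from scipy.optimize import least_squares
# cradle fit: origin, yaw; tilt 30 fixed. y dir=(cos a, sin a,0), x horizontal = y x up
c1,c2=L("w1.npz"),L("w2.npz")
s1=lambda u:(280+u[0]/3.4,90+u[1]/3.4); s2=lambda u:(241+u[0]/3.4,31+u[1]/3.4)
w1=dict(A=(608,357),B=(330,348),C=(372,248),D=(722,262),H=(58,318),E=(617,472),F=(690,290),G=(328,490))
w2=dict(A=(637,293),B=(340,290),C=(360,122),D=(752,130),H=(28,200),E=(642,415),F=(708,185),G=(338,430))
def fr(p):
    yv=np.array([np.cos(p[3]),np.sin(p[3]),0]); up=np.array([0,0,1.]); xh=np.cross(yv,up); t=np.radians(30)
    zv=np.cos(t)*up+np.sin(t)*xh; xv=np.cross(yv,zv); return np.array(p[:3]),np.c_[xv,yv,zv]
def mod(p):
    yL,hx,hz,ex,gx,gz,gy,fx,yR=p[4:]
    return dict(A=(0,-.04,0),B=(0,yL,0),C=(0,yL,.1),D=(0,yR,.1),H=(hx,.155,hz),E=(ex,-.04,0),F=(fx,-.04,.082),G=(gx,gy,gz))
def res(p):
    o,R=fr(p); out=[]
    for k,X in mod(p).items():
        W=o+R@np.array(X)
        out+=list(proj(c1,W)[0]-s1(w1[k]))+list(proj(c2,W)[0]-s2(w2[k]))
    return out+[(p[4]-p[12]-.11)*1000]
r=least_squares(res,[.54,.24,.045,np.pi,.06,-.03,.1,-.045,-.05,.008,.05,0,-.05],x_scale=.01,loss="soft_l1")
p=r.x; o,R=fr(p); print(np.round(o,4),np.degrees(p[3]),np.round(p[4:],3)); print(np.round(r.fun,1))
np.save("cradle.npy",p[:4]); print(np.round(R,3).tolist())
print("grasp at seat", o+R@[.001-.0275,0,.148],"handle",o+R@[p[5],.155,p[6]-.024])
print(manip.get_obs()["position"],manip.get_obs()["finger_gap"])
E
```

```text
[0.5475 0.2349 0.0279] 179.07710406145708 [ 0.063 -0.024  0.097 -0.042 -0.055  0.015  0.065 -0.006 -0.047]
[-0.8  0.5  0.1  3.8 -1.1  1.9  0.8  3.3 -0.7 -1.5  0.1 -0.3  3.6 -3.9
 -0.4 -0.7  0.6  0.2  0.  -0.2 -1.5 -0.8  0.1  0.9  0.3  0.1  0.2 -0.2
  0.1 -0.  -0.1  0.  -0.6]
[[0.014, -1.0, 0.008], [0.866, 0.016, 0.5], [-0.5, 0.0, 0.866]]
grasp at seat [0.54829764 0.28592966 0.16937155] handle [0.39274367 0.25278923 0.10337769]
[ 0.53856068 -0.10900998  0.32932005] 0.07900845070868413
```

Lifted clear. The cradle fit gives the corner at about (y 0.236, z 0.035), cheek face at x≈0.585 and yaw 179°. I'll carry the terminal over the stand, turning +32.4°.

apply_moves --deltas '[{"xyz": [0,10,0],"roll": 0},{"xyz": [0,25,0],"roll": 3},{"xyz": [0,38,0],"roll": 4},{"xyz": [0,38,0],"roll": 4},{"xyz": [0,38,0],"roll": 4},{"xyz": [0,38,0],"roll": 4},{"xyz": [0,38,0],"roll": 4},{"xyz": [0,38,0],"roll": 4},{"xyz": [0,38,0],"roll": 3.4},{"xyz": [0,30,0],"roll": 2},{"xyz": [1,20,0],"roll": 0},{"xyz": [0,12,0],"roll": 0},{"xyz": [0,0,0],"roll": 0},{"xyz": [0,0,0],"roll": 0}]'

```text
t: 9.45
position: [0.5403, 0.2516, 0.3294]
orientation: [0.001, 0.714, 0.7, -0.0]
contact_force: [-0.2, -0.2, -5.6]
finger_gap: 0.0787
grip_force: 30.0
```

```bash
python3 - <<'E'
from fit import *   # captures wrist, top, side with masks
o=manip.get_obs(); T=o["position"]; print(T,o["orientation"])
a=np.radians(179.1)
def rend2(c,q):
    # q: gx (mm along terminal at TCP), gz, tilt deg
    t=np.radians(q[2]); _,R=pose([0,0,0,a],t); org=T-R@np.array([q[0],q[3],q[1]])/1000
    M=np.zeros((480,640),np.uint8)
    for x0,x1,z1 in [(31,89,54),(-88,31,37)]:
        B=np.array([[X,Y,Z] for X in (x0,x1) for Y in (-40,40) for Z in (0,z1)])/1000
        u=proj(c,org+B@R.T); cv2.fillConvexPoly(M,cv2.convexHull((u*16).astype(np.int32).reshape(-1,1,2)),1,shift=4)
    return M>0
def cst(q,vs): return sum(1-(rend2(c,q)&m).sum()/(rend2(c,q)|m).sum() for n,c,m in vs)
for vs in (views,[v for v in views if v[0]!="side"],[v for v in views if v[0]=="side"],[v for v in views if v[0]=="wrist"]):
  if vs:
    best=min((minimize(cst,[60,27,t0,0],args=(vs,),method="Nelder-Mead",options=dict(initial_simplex=[[60,27,t0,0],[68,27,t0,0],[60,35,t0,0],[60,27,t0+8,0],[60,27,t0,4]],xatol=.05,fatol=1e-4)) for t0 in (8,20)),key=lambda r:r.fun)
    print([v[0] for v in vs],best.fun.round(3),best.x.round(1))
E
```

```text
wrist 0.92 32790 200 446 258 398
side 0.66 1580 294 326 172 225
[0.54005955 0.25251069 0.3298092 ] [-9.24700602e-06  7.13287086e-01  7.00871950e-01  2.07429212e-04]
['wrist', 'side'] 0.269 [68.8 25.7 24.2  0.5]
['wrist'] 0.161 [79.6 30.6 19.2 -0.5]
['side'] 0.073 [70.2 22.1 22.7 -0.9]
['wrist'] 0.161 [79.6 30.6 19.2 -0.5]
```

In-hand fits agree on a lean of 20–23° with the grip about 60–70 mm up the terminal. I'll lower it in front of the panel, then continue guarded.

apply_moves --deltas '[{"xyz": [0,5,-15],"roll": 0},{"xyz": [0,4,-25],"roll": 0},{"xyz": [0,1,-25],"roll": 0},{"xyz": [0,0,-20],"roll": 0},{"xyz": [0,0,-12],"roll": 0},{"xyz": [0,0,-6],"roll": 0},{"xyz": [0,0,0],"roll": 0},{"xyz": [0,0,0],"roll": 0}]'

```text
t: 10.55
position: [0.5404, 0.2636, 0.2273]
orientation: [0.0, 0.713, 0.701, 0.001]
contact_force: [1.5, -0.0, -5.1]
finger_gap: 0.0793
grip_force: 30.0
```

```bash
python3 - <<'E'
from st import *
o=manip.get_obs(); print(o["position"],o["contact_force"])
im=vision.capture("side"); c=P("side")
u=proj(c,[[.5,.25,.1]])[0].astype(int)
b=im[u[1]-60:u[1]+60,u[0]-65:u[0]+65]
im2=vision.capture("top"); u=proj(P("top"),[[.53,.25,.1]])[0].astype(int); b2=im2[u[1]-60:u[1]+60,u[0]-65:u[0]+65]
cv2.imwrite("pics/s6.png",np.clip(cv2.resize(np.hstack([b,b2]),(800,370),interpolation=cv2.INTER_CUBIC)*1.3,0,255).astype(np.uint8))
E
```

```text
[0.54040346 0.26355975 0.22725642] [ 1.49197453 -0.01694018 -5.11772614]
```

View pics/s6.png

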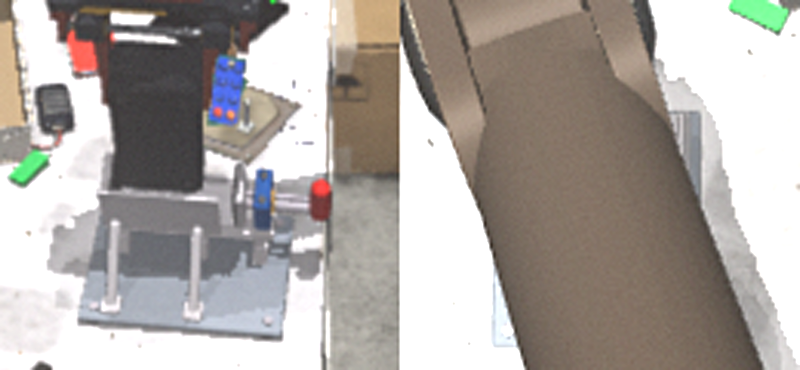

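The terminal hangs just in front of the panel, clear of the cheek (terminal columns 115–200, panel 100–235 in the crop). Guarded descent next.

apply_moves --deltas '[{"xyz": [0,0,-5],"roll": 0},{"xyz": [0,0,-5],"roll": 0},{"xyz": [0,0,-4],"roll": 0},{"xyz": [0,0,0],"roll": 0}]'

```text
t: 11.05
position: [0.5394, 0.2633, 0.2117]
orientation: [-0.0, 0.713, 0.701, -0.001]
contact_force: [1.4, -0.3, -5.4]
finger_gap: 0.0789
grip_force: 30.0
```

apply_moves --deltas '[{"xyz": [0,0,-3],"roll": 0},{"xyz": [0,0,-3],"roll": 0},{"xyz": [0,0,0],"roll": 0}]'

```text
t: 11.35
position: [0.5396, 0.2634, 0.2061]
orientation: [-0.0, 0.713, 0.701, -0.0]
contact_force: [-0.4, -0.6, -6.0]
finger_gap: 0.0788
grip_force: 30.0
```

apply_moves --deltas '[{"xyz": [0,0,-3],"roll": 0},{"xyz": [0,0,-2],"roll": 0},{"xyz": [0,0,0],"roll": 0}]'

```text
t: 11.65
position: [0.5397, 0.2634, 0.2012]
orientation: [-0.0, 0.713, 0.701, -0.0]
contact_force: [0.1, -0.0, -5.4]
finger_gap: 0.0789
grip_force: 30.0
```

apply_moves --deltas '[{"xyz": [0,0,-2],"roll": 0},{"xyz": [0,0,-2],"roll": 0},{"xyz": [0,0,0],"roll": 0}]'

```text
t: 11.95
position: [0.5397, 0.2634, 0.1972]
orientation: [-0.0, 0.713, 0.701, -0.0]
contact_force: [1.0, -0.7, -5.6]
finger_gap: 0.0792
grip_force: 30.0
```

apply_moves --deltas '[{"xyz": [0,0,-2],"roll": 0},{"xyz": [0,0,-2],"roll": 0},{"xyz": [0,0,0],"roll": 0}]'

```text
t: 12.25
position: [0.5397, 0.2634, 0.1932]
orientation: [-0.0, 0.713, 0.701, -0.0]
contact_force: [0.1, 0.3, -5.1]
finger_gap: 0.0789
grip_force: 30.0
```

apply_moves --deltas '[{"xyz": [0,0,-2],"roll": 0},{"xyz": [0,0,-2],"roll": 0},{"xyz": [0,0,0],"roll": 0}]'

```text
t: 12.55
position: [0.5397, 0.2634, 0.1892]
orientation: [-0.0, 0.713, 0.701, -0.0]
contact_force: [0.3, 0.7, -6.2]
finger_gap: 0.079
grip_force: 30.0
```

apply_moves --deltas '[{"xyz": [0,0,-2],"roll": 0},{"xyz": [0,0,-2],"roll": 0},{"xyz": [0,0,0],"roll": 0}]'

```text
t: 12.85
position: [0.5401, 0.2628, 0.1854]
orientation: [0.0, 0.713, 0.701, -0.0]
contact_force: [1.4, -2.6, -4.8]
finger_gap: 0.0791
grip_force: 30.0
```

apply_moves --deltas '[{"xyz": [0,0,-2],"roll": 0},{"xyz": [0,0,-2],"roll": 0},{"xyz": [0,0,0],"roll": 0}]'

```text
t: 13.15
position: [0.5403, 0.2631, 0.1817]
orientation: [0.0, 0.713, 0.701, 0.0]
contact_force: [1.7, -3.0, -0.1]
finger_gap: 0.0788
grip_force: 30.0
```

Contact: about 5 N up and 3 N away from the panel at z≈0.182, so the foot is on the ledge and against the panel. Now I'll tip it back about its foot.

apply_moves --deltas '[{"xyz": [0,3,-1.3],"roll": 0},{"xyz": [0,3,-1.3],"roll": 0},{"xyz": [0,0,0],"roll": 0}]'

```text
t: 13.45
position: [0.5399, 0.2701, 0.1788]
orientation: [0.0, 0.713, 0.702, 0.0]
contact_force: [0.7, -2.9, -0.5]
finger_gap: 0.0793
grip_force: 30.0
```

apply_moves --deltas '[{"xyz": [0,3,-1.4],"roll": 0},{"xyz": [0,3,-1.5],"roll": 0},{"xyz": [0,0,0],"roll": 0}]'

```text
t: 13.75
position: [0.5398, 0.2763, 0.1759]
orientation: [-0.0, 0.713, 0.702, 0.0]
contact_force: [-0.4, -2.0, 0.0]
finger_gap: 0.0791
grip_force: 30.0
```

apply_moves --deltas '[{"xyz": [0,3,-1.7],"roll": 0},{"xyz": [0,3,-1.8],"roll": 0},{"xyz": [0,0,0],"roll": 0}]'

```text
t: 14.05
position: [0.5401, 0.282, 0.1729]
orientation: [-0.0, 0.713, 0.701, 0.0]
contact_force: [-1.1, -3.2, 5.5]
finger_gap: 0.0792
grip_force: 30.0
```

apply_moves --deltas '[{"xyz": [0,2,-1.3],"roll": 0},{"xyz": [0,2,-1.4],"roll": 0},{"xyz": [0,0,0],"roll": 0}]'

```text
t: 14.35
position: [0.5408, 0.2844, 0.1719]
orientation: [0.0, 0.713, 0.701, 0.001]
contact_force: [-4.2, -7.4, 19.3]
finger_gap: 0.0796
grip_force: 30.1
```

apply_moves --deltas '[{"xyz": [0,1.5,1],"roll": 0},{"xyz": [0,0,0],"roll": 0}]'

```text
t: 14.55
position: [0.5408, 0.2846, 0.172]
orientation: [0.001, 0.714, 0.701, -0.0]
contact_force: [-2.8, -10.6, 12.1]
finger_gap: 0.0794
grip_force: 30.0
```

apply_moves --deltas '[{"xyz": [0,1.5,0],"roll": 0},{"xyz": [0,0,0],"roll": 0}]'

```text
t: 14.75
position: [0.5408, 0.2851, 0.1718]
orientation: [0.001, 0.714, 0.7, -0.001]
contact_force: [-3.2, -12.7, 13.3]
finger_gap: 0.0791
grip_force: 30.1
```

It is blocked by both the panel and the ledge, so it's seated. I'll relax, release, and rise straight up.

apply_moves --deltas '[{"xyz": [0,-2,0],"roll": 0},{"xyz": [0,0,0],"roll": 0}]'

```text
t: 14.95
position: [0.5408, 0.2849, 0.1719]
orientation: [0.001, 0.713, 0.701, 0.0]
contact_force: [-1.4, -8.8, 10.8]
finger_gap: 0.0792
grip_force: 30.0
```

apply_moves --deltas '[{"xyz": [0,0,0],"roll": 0},{"xyz": [0,0,0],"roll": 0},{"xyz": [0,0,0],"roll": 0},{"xyz": [0,0,0],"roll": 0}]' --fingers 0

```text
t: 15.35
position: [0.5396, 0.2871, 0.1705]
orientation: [-0.0, 0.712, 0.702, -0.0]
contact_force: [-0.0, 0.8, -0.2]
finger_gap: 0.0877
grip_force: 0.0
```

apply_moves --deltas '[{"xyz": [0,0,5],"roll": 0},{"xyz": [0,0,10],"roll": 0},{"xyz": [0,0,15],"roll": 0},{"xyz": [0,0,25],"roll": 0},{"xyz": [-10,0,40],"roll": 0},{"xyz": [-30,0,40],"roll": 0},{"xyz": [-40,0,30],"roll": 0},{"xyz": [-40,0,0],"roll": 0},{"xyz": [0,0,0],"roll": 0},{"xyz": [0,0,0],"roll": 0}]'

```text
t: 16.35
position: [0.4197, 0.2867, 0.3374]
orientation: [-0.001, 0.712, 0.702, 0.001]
contact_force: [-0.3, 0.6, -0.0]
finger_gap: 0.0881
grip_force: 0.0
```

```bash
python3 - <<'E'
from st import *
c=P("wrist"); im=vision.capture("wrist"); np.savez("w7.npz",K=c[0],R=c[1],t=c[2]); cv2.imwrite("pics/w7.png",im)
print(manip.get_obs()["position"])
for n in ["jaw_handle","clamp_jaw","pos_terminal","terminal_head"]:
    print(n,[(np.round(d["xyz"],3).tolist(),round(d["confidence"],2)) for d in finder.boxes_of("wrist",n)[:2]])
vision.capture("side")
for n in ["jaw_handle","pos_terminal","terminal_head"]:
    print(n,[(np.round(d["xyz"],3).tolist(),round(d["confidence"],2)) for d in finder.boxes_of("side",n)[:2]])
E
```

```text
[0.42042914 0.28643604 0.33695444]
jaw_handle [([0.425, 0.252, 0.109], 0.57)]
clamp_jaw [([0.426, 0.248, 0.101], 0.87), ([0.477, 0.228, 0.07], 0.71)]
pos_terminal [([0.53, 0.292, 0.197], 0.62)]
terminal_head [([0.532, 0.29, 0.197], 0.65)]
jaw_handle [([0.426, 0.246, 0.094], 0.81)]
pos_terminal [([0.54, 0.303, 0.193], 0.94)]
terminal_head [([0.537, 0.302, 0.19], 0.94)]
```

View pics/w7.png

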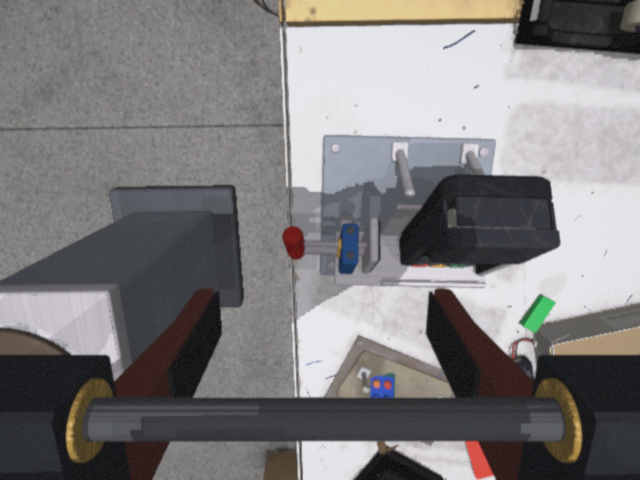

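Oops — that was the 11th picture, one over the viewing limit, so I'll view no more and work from numbers. It shows the terminal standing on the ledge at about (490,225), with its coloured keys outward near (440,263) and the handle at (293,242). Now I'll fit its pose and locate the red handle numerically.

```bash
cat > fit2.py <<'E'
import numpy as np
from fit import *
cr=np.load("cradle.npy")
V=[v for v in views if v[0]!="top"]
def r3(c,q):
    t=np.radians(q[3]); org,R=pose([q[0]/1000,q[1]/1000,q[2]/1000,np.radians(179.1)],t); M=np.zeros((480,640),np.uint8)
    for x0,x1,z1 in [(31,89,54),(-70,31,37)]:
        B=np.array([[X,Y,Z] for X in (x0,x1) for Y in (-40,40) for Z in (0,z1)])/1000
        u=proj(c,org+B@R.T); cv2.fillConvexPoly(M,cv2.convexHull((u*16).astype(np.int32).reshape(-1,1,2)),1,shift=4)
    return M>0
def c3(q,V): return sum(1-(r3(c,q)&m).sum()/(r3(c,q)|m).sum() for n,c,m in V)
s=[541,280,110,27]
r=minimize(c3,s,args=(V,),method="Nelder-Mead",options=dict(initial_simplex=[s,[551,280,110,27],[541,290,110,27],[541,280,120,27],[541,280,110,34]],xatol=.05,fatol=1e-4))
print(r.fun.round(3),r.x.round(1),[c3(r.x,[v]).round(3) for v in V])
E
python3 - <<'E'
from fit2 import *
for n in ["w1","w2","w7"]:
    im=cv2.imread(f"pics/{n}.png" if n!="w2" else "pics/w2full.png").astype(int); c=L(n+".npz")
    m=((im[...,2]>110)&(im[...,1]<70)&(im[...,0]<70)).astype(np.uint8)
    u0=proj(c,[[.392,.255,.105]])[0].astype(int); k=np.zeros_like(m); k[u0[1]-45:u0[1]+45,u0[0]-40:u0[0]+40]=1; m&=k
    ys,xs=np.nonzero(m)
    out=[]
    for e in (np.percentile(xs,1),np.percentile(xs,99)):
        o,d=ray(c,(e,np.median(ys))); X=o+d*((.105-o[2])/d[2]); out.append(X.round(4))
    i=ys<=np.percentile(ys,15)
    print(n,len(xs),xs.min(),xs.max(),ys.min(),ys.max(),out)
print(manip.get_obs()["q"])
E
```

```text
wrist 0.8 12539 399 561 173 266
top 0.63 1314 269 323 207 252
side 0.93 791 294 324 229 256
0.371 [541.2 271.8 105.6  35.2] [np.float64(0.106), np.float64(0.265)]
w1 221 289 305 177 192 [array([0.3826, 0.2603, 0.105 ]), array([0.3995, 0.2603, 0.105 ])]
w2 717 240 263 84 133 [array([0.3808, 0.2503, 0.105 ]), array([0.4017, 0.2503, 0.105 ])]
w7 110 286 299 227 242 [array([0.3846, 0.2584, 0.105 ]), array([0.3959, 0.2582, 0.105 ])]
[-1.20722367  0.13641625  0.58545574  1.76345471 -0.07879125  1.26522484
 -0.6184349 ]
```

Handle axis is x≈0.391, outer side x≈0.381. I'll turn 90°, so the slim side of the gripper faces the stand, close the fingers, and come down outside the handle.

apply_moves --deltas '[{"xyz": [-10,-4,0],"roll": 8},{"xyz": [-15,-7,0],"roll": 8},{"xyz": [-20,-10,0],"roll": 8},{"xyz": [-20,-10,0],"roll": 8},{"xyz": [0,0,0],"roll": 8},{"xyz": [0,0,-10],"roll": 8},{"xyz": [0,0,-15],"roll": 8},{"xyz": [0,0,-25],"roll": 8},{"xyz": [0,0,-25],"roll": 8},{"xyz": [0,0,-25],"roll": 8},{"xyz": [0,0,-25],"roll": 8},{"xyz": [0,0,-20],"roll": 3},{"xyz": [0,0,0],"roll": 0},{"xyz": [0,0,0],"roll": 0}]' --fingers 1

```text
t: 18.5
position: [0.3551, 0.2554, 0.1912]
orientation: [-0.0, 0.0, 1.0, -0.0]
contact_force: [0.7, -0.3, 0.2]
finger_gap: 0.0004
grip_force: 0.0
```

apply_moves --deltas '[{"xyz": [0,0,-25],"roll": 0},{"xyz": [0,0,-25],"roll": 0},{"xyz": [0,0,-20],"roll": 0},{"xyz": [0,0,-10],"roll": 0},{"xyz": [0,0,-6],"roll": 0},{"xyz": [0,0,0],"roll": 0}]'

```text
t: 19.1
position: [0.3551, 0.2557, 0.1051]
orientation: [0.0, -0.0, 1.0, 0.0]
contact_force: [-0.3, -0.2, 0.8]
finger_gap: 0.0004
grip_force: 0.0
```

apply_moves --deltas '[{"xyz": [4,0,0],"roll": 0},{"xyz": [4,0,0],"roll": 0},{"xyz": [3,0,0],"roll": 0},{"xyz": [3,0,0],"roll": 0},{"xyz": [3,0,0],"roll": 0},{"xyz": [3,0,0],"roll": 0}]'

```text
t: 19.7
position: [0.3747, 0.2554, 0.1048]
orientation: [-0.0, -0.001, 1.0, -0.0]
contact_force: [-2.6, -0.0, 1.9]
finger_gap: 0.0004
grip_force: 1.1
```

Contact with the handle at TCP x≈0.372, with friction of about 2.6 N. Sliding the jaw in.

apply_moves --deltas '[{"xyz": [3,0,0],"roll": 0},{"xyz": [3,0,0],"roll": 0},{"xyz": [3,0,0],"roll": 0},{"xyz": [3,0,0],"roll": 0},{"xyz": [3,0,0],"roll": 0},{"xyz": [3,0,0],"roll": 0},{"xyz": [0,0,0],"roll": 0}]'

```text
t: 20.4
position: [0.3934, 0.2554, 0.1048]
orientation: [0.0, -0.0, 1.0, -0.0]
contact_force: [-0.1, 0.7, -0.8]
finger_gap: 0.0007
grip_force: 0.3
```

apply_moves --deltas '[{"xyz": [2,0,0],"roll": 0},{"xyz": [2,0,0],"roll": 0},{"xyz": [2,0,0],"roll": 0}]'

```text
t: 20.7
position: [0.3988, 0.2553, 0.1048]
orientation: [-0.0, -0.001, 1.0, -0.0]
contact_force: [-2.2, -1.3, 0.5]
finger_gap: 0.0005
grip_force: 1.1
```

apply_moves --deltas '[{"xyz": [1.5,0,0],"roll": 0},{"xyz": [1.5,0,0],"roll": 0}]'

```text
t: 20.9
position: [0.4005, 0.2553, 0.1047]
orientation: [-0.002, -0.001, 1.0, -0.0]
contact_force: [-7.1, -2.1, 5.1]
finger_gap: 0.0006
grip_force: 3.7
```

apply_moves --deltas '[{"xyz": [1,0,0],"roll": 0},{"xyz": [1,0,0],"roll": 0}]'

```text
t: 21.1
position: [0.4014, 0.2553, 0.1046]
orientation: [-0.003, -0.001, 1.0, -0.0]
contact_force: [-12.8, -2.0, 11.0]
finger_gap: 0.0005
grip_force: 6.7
```

```bash
cat > jaw.py <<'E'
from st import *
def red(im,c):
    im=im.astype(int); m=((im[...,2]>90)&(im[...,1]<60)&(im[...,0]<60)); k=np.zeros_like(m)
    u=proj(c,[[.41,.255,.1]])[0].astype(int); k[u[1]-14:u[1]+14,u[0]-22:u[0]+20]=1
    ys,xs=np.nonzero(m&k); w=len(xs); return w,xs.mean(),ys.mean(),xs.min(),xs.max(),ys.min(),ys.max()
def jx(c,r):
    o,d=ray(c,r[1:3]); X=o+d*((.255-o[1])/d[1]); return X
c=P("side"); a=cv2.imread("pics/side0.png"); b=vision.capture("side")
for im in (a,b):
    r=red(im,c); print(np.round(r,1),jx(c,r).round(4))
d=finder.boxes_of("side","pos_terminal")+finder.boxes_of("side","jaw_handle"); print([(np.round(x["xyz"],3).tolist(),round(x["confidence"],2)) for x in d])
E
python3 jaw.py
```

```text
[ 20.  364.  257.2 362.  367.  253.  262. ] [0.3895 0.255  0.1009]
[ 10.  353.5 260.7 352.  355.  259.  263. ] [0.4185 0.255  0.0857]
[([0.541, 0.302, 0.19], 0.65), ([0.475, 0.246, 0.093], 0.72)]
```

Travel is about 29 mm, so the jaw has just met the terminal, which still stands about 5 mm off the cheek. I'll push on in small steps.

apply_moves --deltas '[{"xyz": [1,0,0],"roll": 0},{"xyz": [0,0,0],"roll": 0}]'

```text
t: 21.45
position: [0.4014, 0.2553, 0.1045]
orientation: [-0.003, -0.001, 1.0, -0.001]
contact_force: [-14.2, -2.3, 11.0]
finger_gap: 0.0006
grip_force: 7.2
```

apply_moves --deltas '[{"xyz": [1,0,0],"roll": 0},{"xyz": [0,0,0],"roll": 0}]'

```text
t: 21.65
position: [0.4014, 0.2553, 0.1044]
orientation: [-0.004, -0.001, 1.0, -0.001]
contact_force: [-18.3, -2.1, 13.7]
finger_gap: 0.0003
grip_force: 8.7
```

Blocked at x=0.4014 with 18 N, short of the expected closure. I'll back off and measure the jaw and terminal before pushing harder.

apply_moves --deltas '[{"xyz": [-10,0,0],"roll": 0},{"xyz": [-20,0,0],"roll": 0},{"xyz": [-10,0,20],"roll": 0},{"xyz": [0,0,45],"roll": 0},{"xyz": [0,0,50],"roll": 0},{"xyz": [0,0,50],"roll": 0},{"xyz": [0,0,30],"roll": 0},{"xyz": [0,0,30],"roll": 0},{"xyz": [0,0,0],"roll": 0},{"xyz": [0,0,0],"roll": 0}]'

```text
t: 22.65
position: [0.3664, 0.2559, 0.3303]
orientation: [0.001, -0.001, 1.0, 0.001]
contact_force: [-0.7, -0.1, -0.8]
finger_gap: 0.0004
grip_force: 0.0
```

```bash
python3 - <<'E'
from fit2 import *
im=vision.capture("wrist"); c=P("wrist"); cv2.imwrite("pics/w8.png",im); np.savez("w8.npz",K=c[0],R=c[1],t=c[2])
print(manip.get_obs()["position"], "cam",(-c[1].T@c[2]).round(3))
# yaw-free fit on wrist+side
def c4(q):
    s=0
    for n,cc,m in V:
        org,R=pose([q[0]/1000,q[1]/1000,q[2]/1000,np.radians(q[4])],np.radians(q[3])); M=np.zeros((480,640),np.uint8)
        for x0,x1,z1 in [(31,89,54),(-70,31,37)]:
            B=np.array([[X,Y,Z] for X in (x0,x1) for Y in (-40,40) for Z in (0,z1)])/1000
            u=proj(cc,org+B@R.T); cv2.fillConvexPoly(M,cv2.convexHull((u*16).astype(np.int32).reshape(-1,1,2)),1,shift=4)
        s+=1-((M>0)&m).sum()/((M>0)|m).sum()
    return s
s=[541,280,108,30,179]; sim=[s]+[[a+(b if i==j else 0) for j,a in enumerate(s)] for i,b in enumerate([8,8,8,5,5])]
r=minimize(c4,s,method="Nelder-Mead",options=dict(initial_simplex=sim,maxiter=800,xatol=.05,fatol=1e-4)); print("free",r.fun.round(3),r.x.round(1))
def redc(im,c):
    i=im.astype(int); m=((i[...,2]>90)&(i[...,1]<65)&(i[...,0]<65)).astype(np.uint8)
    n,l,st,ce=cv2.connectedComponentsWithStats(m)
    return [(st[k].tolist(),ce[k].round(1).tolist()) for k in range(1,n) if st[k][4]>40]
print(redc(im,c), "pred",proj(c,[[.391,.265,.122],[.419,.265,.122],[.426,.265,.122]]).round(1))
E
python3 jaw.py
```

```text
wrist 0.83 387 281 329 327 465
top 0.72 2186 267 324 206 251
side 0.66 787 293 324 229 257
1.072 [544.7 264.2 111.4  44. ] [np.float64(0.975), np.float64(0.097)]
[0.36574492 0.25528615 0.3291624 ] cam [0.285 0.255 0.474]
free 1.021 [544.5 262.5 110.9  44.3 183.5]
[([530, 166, 14, 29, 63], [536.8, 178.8]), ([290, 243, 49, 38, 894], [314.3, 262.3]), ([284, 333, 6, 14, 60], [286.0, 339.2]), ([29, 397, 66, 1, 66], [61.5, 397.0])] pred [[335.2 239.4]
 [334.9 269.4]
 [334.8 276.6]]
[ 20.  364.  257.2 362.  367.  253.  262. ] [0.3895 0.255  0.1009]
[ 27.  352.7 256.4 350.  355.  252.  264. ] [0.4213 0.255  0.1019]
[([0.54, 0.303, 0.194], 0.73), ([0.465, 0.247, 0.092], 0.53)]
```

```bash
python3 - <<'E'
from st import *
from scipy.optimize import minimize_scalar,minimize
def cyl(c,x,dy=0,dz=0):
    _,=0,
    t=np.radians(30); zv=np.array([0,np.sin(t),np.cos(t)]); e1=np.array([1.,0,0]); e2=np.cross(zv,e1)
    top=np.array([x,.265+dy,.122+dz]); a=np.linspace(0,2*np.pi,40)
    ring=.01*(np.cos(a)[:,None]*e1+np.sin(a)[:,None]*e2)
    pts=np.vstack([top+ring,top-.072*zv+ring]); M=np.zeros((480,640),np.uint8)
    cv2.fillConvexPoly(M,cv2.convexHull((proj(c,pts)*16).astype(np.int32).reshape(-1,1,2)),1,shift=4); return M>0
def mask(f,c,x0):
    i=cv2.imread(f); h=cv2.cvtColor(i,cv2.COLOR_BGR2HSV); m=((h[...,0]<8)|(h[...,0]>172))&(h[...,1]>150)&(h[...,2]>50)
    k=cv2.dilate(cyl(c,x0).astype(np.uint8),np.ones((31,31)))>0; return m&k
for f,n,x0 in [("w1","w1",.391),("w2full","w2",.391),("w7","w7",.391),("w8","w8",.422)]:
    c=L(n+".npz"); m=mask(f"pics/{f}.png",c,x0)
    g=lambda q:1-(cyl(c,q[0]/1000,q[1]/1000,q[2]/1000)&m).sum()/(cyl(c,q[0]/1000,q[1]/1000,q[2]/1000)|m).sum()
    s=[x0*1000,0,0]; r=minimize(g,s,method="Nelder-Mead",options=dict(initial_simplex=[s,[s[0]+6,0,0],[s[0],6,0],[s[0],0,6]]))
    r2=minimize(lambda q:g([q[0],q[1],0]),s[:2],method="Nelder-Mead",options=dict(initial_simplex=[s[:2],[s[0]+6,0],[s[0],6]]))
    print(n,m.sum(),r.fun.round(2),r.x.round(1),r2.fun.round(2),r2.x.round(1))
E
```

```text
w1 469 0.06 [ 384.7  -20.  -105.9] 0.32 [391.8  -4.1]
w2 754 0.22 [385.9   0.5 -28.5] 0.29 [391.8  -2.9]
w7 490 0.06 [384.8 -25.7 -83. ] 0.31 [392.2  -3.5]
w8 937 0.17 [426.8  -4.5 -14.5] 0.22 [421.3  -3.3]
```

```bash
python3 - <<'E'
from st import *
c=P("side")
def cen(im,col):
    i=im.astype(float); w={"r":i[...,2]-np.maximum(i[...,0],i[...,1]),"b":i[...,0]-i[...,2]}[col]
    w=np.where(w>25,w,0); u=proj(c,[[.41 if col=="r" else .45,.25,.1]])[0].astype(int)
    k=np.zeros_like(w); k[u[1]-13:u[1]+13,u[0]-(22 if col=="r" else 10):u[0]+(20 if col=="r" else 10)]=1; w=w*k
    ys,xs=np.mgrid[:480,:640]; return (w*xs).sum()/w.sum(),(w*ys).sum()/w.sum(),w.sum()
a=cv2.imread("pics/side0.png"); print("before",np.round(cen(a,"r"),2),np.round(cen(a,"b"),2))
R=[];
for _ in range(3):
    b=vision.capture("side"); R.append(cen(b,"r")+cen(b,"b"))
m=np.mean(R,0); print("now",m.round(2))
d=cen(a,"r")[0]-m[0]; X0=np.array([.391,.253,.1]); print("mm/px",1/ (proj(c,X0)[0][0]-proj(c,X0+[.001,0,0])[0][0]), "travel",d/(proj(c,X0)[0][0]-proj(c,X0+[.001,0,0])[0][0]))
im=cv2.imread("pics/w8.png").astype(int); bl=(im[...,0]-im[...,2]>50); rd=(im[...,2]-im[...,1]>60)&(im[...,2]-im[...,0]>60)
for col in range(285,345,8):
    r=np.nonzero(rd[200:330,col])[0]+200; q=np.nonzero(bl[200:360,col])[0]+200
    print(col,(r.min(),r.max()) if len(r) else None,(q.min(),q.max()) if len(q) else None)
cc=L("w8.npz"); print(proj(cc,[[.40,.255,.1],[.43,.255,.1]]).round(1))
E
```

```text
before [ 363.68  256.41 5422.  ] [ 345.1   255.38 5396.  ]
now [ 352.46  255.92 5489.    345.11  255.68 5979.33]
mm/px 2.83182359016178 travel 31.7666424527183
285 None (np.int64(268), np.int64(282))
293 (np.int64(246), np.int64(257)) (np.int64(270), np.int64(290))
301 (np.int64(244), np.int64(263)) (np.int64(274), np.int64(293))
309 (np.int64(249), np.int64(268)) (np.int64(279), np.int64(287))
317 (np.int64(254), np.int64(274)) (np.int64(280), np.int64(288))
325 (np.int64(258), np.int64(280)) (np.int64(282), np.int64(291))
333 (np.int64(263), np.int64(280)) (np.int64(283), np.int64(283))
341 None None
[[323.8 241.8]
 [323.8 271.9]]
```

The side camera puts travel at about 32–34 mm, near the limit, so I'll push again slightly harder to be sure it's snug.

apply_moves --deltas '[{"xyz": [0,0,-40],"roll": 0},{"xyz": [0,0,-50],"roll": 0},{"xyz": [0,0,-50],"roll": 0},{"xyz": [0,0,-40],"roll": 0},{"xyz": [5,0,-25],"roll": 0},{"xyz": [10,0,-12],"roll": 0},{"xyz": [10,0,-4],"roll": 0},{"xyz": [5,0,0],"roll": 0},{"xyz": [3,0,0],"roll": 0},{"xyz": [0,0,0],"roll": 0}]'

```text
t: 24.3
position: [0.3996, 0.2557, 0.1097]
orientation: [0.001, -0.0, 1.0, 0.001]
contact_force: [-0.1, 0.2, -0.3]
finger_gap: 0.0002
grip_force: 0.0
```

apply_moves --deltas '[{"xyz": [1,0,0],"roll": 0},{"xyz": [1,0,0],"roll": 0},{"xyz": [1,0,0],"roll": 0},{"xyz": [0,0,0],"roll": 0}]'

```text
t: 24.7
position: [0.4011, 0.2556, 0.1089]
orientation: [-0.001, -0.001, 1.0, 0.0]
contact_force: [-3.7, 0.5, 3.2]
finger_gap: 0.0002
grip_force: 1.9
```

apply_moves --deltas '[{"xyz": [1,0,0],"roll": 0},{"xyz": [1,0,0],"roll": 0},{"xyz": [1,0,0],"roll": 0},{"xyz": [0,0,0],"roll": 0}]'

```text
t: 25.1
position: [0.4014, 0.2556, 0.1085]
orientation: [-0.003, -0.001, 1.0, -0.0]
contact_force: [-12.6, 2.3, 9.5]
finger_gap: 0.0004
grip_force: 6.5
```

apply_moves --deltas '[{"xyz": [1,0,0],"roll": 0},{"xyz": [1,0,0],"roll": 0},{"xyz": [1,0,0],"roll": 0},{"xyz": [0,0,0],"roll": 0}]'

```text
t: 25.5
position: [0.4016, 0.2556, 0.1082]
orientation: [-0.006, -0.002, 1.0, -0.001]
contact_force: [-22.7, 0.2, 19.1]
finger_gap: 0.0002
grip_force: 11.3
```

apply_moves --deltas '[{"xyz": [1,0,0],"roll": 0},{"xyz": [1,0,0],"roll": 0},{"xyz": [0,0,0],"roll": 0}]'

```text
t: 25.8
position: [0.4017, 0.2556, 0.108]
orientation: [-0.008, -0.002, 1.0, -0.001]
contact_force: [-28.4, 0.4, 23.7]
finger_gap: 0.0001
grip_force: 14.3
```

It stays rigid at 28 N, so it's a solid stop. I'll back off and measure from the earlier w7 pose for a direct before/after comparison.

apply_moves --deltas '[{"xyz": [-10,0,0],"roll": 0},{"xyz": [-25,0,0],"roll": 0},{"xyz": [-10,0,20],"roll": 0},{"xyz": [0,5,45],"roll": -7},{"xyz": [0,5,45],"roll": -8},{"xyz": [0,5,45],"roll": -8},{"xyz": [0,5,40],"roll": -8},{"xyz": [10,5,30],"roll": -8},{"xyz": [10,5,4],"roll": -8},{"xyz": [10,1,0],"roll": -8},{"xyz": [12,0,0],"roll": -8},{"xyz": [12,0,0],"roll": -8},{"xyz": [0,0,0],"roll": -8},{"xyz": [0,0,0],"roll": -8},{"xyz": [0,0,0],"roll": -4},{"xyz": [0,0,0],"roll": 0},{"xyz": [0,0,0],"roll": 0}]' --fingers 0

```text
t: 27.5
position: [0.4191, 0.2864, 0.3378]
orientation: [0.0, 0.712, 0.702, 0.0]
contact_force: [0.0, 0.0, -0.0]
finger_gap: 0.088
grip_force: 0.0
```

```bash
cat > m.py <<'E'
import cv2
from fit2 import *
print("pos",manip.get_obs()["position"])
im=vision.capture("wrist"); c=P("wrist"); cv2.imwrite("pics/w9.png",im); np.savez("w9.npz",K=c[0],R=c[1],t=c[2])
mT=views[0][2] if views[0][0]=="wrist" else None
def blob(im,c,col,X):
    i=im.astype(float); w={"r":i[...,2]-np.maximum(i[...,0],i[...,1]),"b":i[...,0]-i[...,2]}[col]
    w=np.where(w>40,w,0); u=proj(c,[X])[0].astype(int); k=np.zeros_like(w); k[u[1]-35:u[1]+35,u[0]-30:u[0]+30]=1; w=w*k
    ys,xs=np.mgrid[:480,:640]; uv=(w*xs).sum()/w.sum(),(w*ys).sum()/w.sum(); o,d=ray(c,uv); return np.round(uv,1),(o+d*((.09-o[2])/d[2])).round(4),int((w>0).sum())
for n,x in [("w1",.391),("w7",.391),("w9",.424)]:
    cc=L(n+".npz"); I=cv2.imread(f"pics/{n}.png"); print(n,blob(I,cc,"r",[x,.25,.1]),blob(I,cc,"b",[.45,.235,.08]))
    u0=proj(cc,[[.391,.253,.1]])[0]; print("   px/mm",(proj(cc,[[.401,.253,.1]])[0]-u0)[0]/10)
if mT is not None:
    for y in range(180,270,15):
        xs=np.nonzero(mT[y])[0]; print(y,(xs.min(),xs.max()) if len(xs) else None)
E
python3 m.py
```

```text
wrist 0.67 11857 411 563 173 266
top 0.81 1353 269 323 206 250
side 0.57 849 293 325 228 258
0.353 [543.5 272.  106.2  35.3] [np.float64(0.142), np.float64(0.211)]
pos [0.41892254 0.28640649 0.3378412 ]
w1 (array([297.4, 190.6]), array([0.3904, 0.2516, 0.09  ]), 511) (array([346.4, 199.8]), array([0.4444, 0.2413, 0.09  ]), 581)
   px/mm 0.9310533008116522
w7 (array([293.5, 241.2]), array([0.3903, 0.2486, 0.09  ]), 525) (array([349., 248.]), array([0.4445, 0.2408, 0.09  ]), 667)
   px/mm 1.050902746820043
w9 (array([327.7, 240.9]), array([0.4226, 0.2473, 0.09  ]), 532) (array([350.1, 246.9]), array([0.4445, 0.2408, 0.09  ]), 650)
   px/mm 1.0502556506611256
180 (np.int64(444), np.int64(552))
195 (np.int64(433), np.int64(555))
210 (np.int64(422), np.int64(557))
225 (np.int64(415), np.int64(559))
240 (np.int64(415), np.int64(563))
255 (np.int64(416), np.int64(541))
```

Evidence is consistent with a snug clamp: the handle at 0.4226 sits 80 mm behind the terminal's left face at about 0.503, and the terminal shifted about 2–3 mm to the cheek. The lean fit (35°) leaves some doubt that the foot is fully back, so I'll measure from the front with the camera turned around.

apply_moves --deltas '[{"xyz": [0,-12,5],"roll": 8.5},{"xyz": [5,-12,10],"roll": 8.5},{"xyz": [5,-12,10],"roll": 8.5},{"xyz": [10,-12,5],"roll": 8.5},{"xyz": [10,-12,0],"roll": 8.5},{"xyz": [10,-12,0],"roll": 8.5},{"xyz": [10,-12,0],"roll": 8.5},{"xyz": [10,-12,0],"roll": 8.5},{"xyz": [10,-12,0],"roll": 8.5},{"xyz": [10,-10,0],"roll": 8.5},{"xyz": [10,-5,0],"roll": 8.5},{"xyz": [10,0,0],"roll": 8.5},{"xyz": [10,0,0],"roll": 8.5},{"xyz": [10,0,0],"roll": 8.5},{"xyz": [0,0,0],"roll": 8.5},{"xyz": [0,0,0],"roll": 8.5},{"xyz": [0,0,0],"roll": 8.5},{"xyz": [0,0,0],"roll": 8.5},{"xyz": [0,0,0],"roll": 8.5},{"xyz": [0,0,0],"roll": 8.5}]' --fingers 1

```text
t: 29.85
position: [0.5389, 0.1634, 0.3677]
orientation: [-0.0, -0.639, 0.769, -0.0]
contact_force: [-0.6, -0.7, 0.1]
finger_gap: 0.0002
grip_force: 0.0
```

apply_moves --deltas '[{"xyz": [0,0,0],"roll": 8.5},{"xyz": [0,0,0],"roll": 1.5},{"xyz": [0,0,0],"roll": 0},{"xyz": [0,0,0],"roll": 0}]'

```text
t: 30.25
position: [0.5389, 0.1632, 0.3678]
orientation: [-0.0, -0.701, 0.713, 0.0]
contact_force: [-0.7, 0.2, 0.4]
finger_gap: 0.0005
grip_force: 0.0
```

```bash
cat > fr.py <<'E'
from fit import *
o=manip.get_obs(); print(o["position"].round(4),o["orientation"].round(3),o["q"].round(2))
c=P("wrist"); print("cam",(-c[1].T@c[2]).round(3),"foot px",proj(c,[[.543,.234,.03],[.543,.2,.05],[.543,.3,.2]]).round())
V=[v for v in views if v[0]=="wrist"]
def rr(c,org,R):
    M=np.zeros((480,640),np.uint8)
    for x0,x1,z1 in [(31,89,54),(-88,31,37)]:
        B=np.array([[X,Y,Z] for X in (x0,x1) for Y in (-40,40) for Z in (0,z1)])/1000
        u=proj(c,org+B@R.T); cv2.fillConvexPoly(M,cv2.convexHull((u*16).astype(np.int32).reshape(-1,1,2)),1,shift=4)
    return M>0
def cc(q):
    org,R=pose([q[0]/1000,q[1]/1000,q[2]/1000,np.radians(179.1)],np.radians(q[3])); s=0
    for n,c,m in V: M=rr(c,org,R); s+=1-(M&m).sum()/(M|m).sum()
    return s
for t in (28,30,33,36):
    r=minimize(lambda q:cc([q[0],q[1],q[2],t]),[543,278,106],method="Nelder-Mead",options=dict(initial_simplex=[[543,278,106],[550,278,106],[543,286,106],[543,278,114]]))
    t_=np.radians(t); x,y,z=r.x; print(t,r.fun.round(4),r.x.round(1),"foot back",(y-88*np.sin(t_)).round(1),(z-88*np.cos(t_)).round(1))
m=V[0][2]
for y in range(60,330,15):
    xs=np.nonzero(m[y])[0]; print(y,(xs.min(),xs.max()) if len(xs) else None,end=" ")
cv2.imwrite("pics/w10.png",vision.capture("wrist"))
E
python3 fr.py
```

```text
wrist 0.97 6111 275 366 229 354
top 0.83 2114 266 324 206 250
side 0.78 799 294 324 229 257
[0.5388 0.1636 0.3678] [-0.    -0.701  0.713  0.   ] [-0.73  0.23  0.44  1.58 -0.1   1.36  2.84]
cam [0.538 0.082 0.513] foot px [[321. 244.]
 [321. 221.]
 [322. 376.]]
28 0.4628 [543.6 271.9  29.4] foot back 230.6 -48.3
30 0.4719 [543.7 267.8  31.2] foot back 223.8 -45.0
33 0.4829 [543.8 268.9  29.2] foot back 221.0 -44.6
36 0.4933 [543.6 267.7  37.7] foot back 216.0 -33.5
60 None 75 None 90 None 105 None 120 None 135 None 150 None 165 None 180 None 195 None 210 None 225 None 240 (np.int64(287), np.int64(357)) 255 (np.int64(286), np.int64(358)) 270 (np.int64(284), np.int64(358)) 285 (np.int64(283), np.int64(359)) 300 (np.int64(282), np.int64(361)) 315 (np.int64(279), np.int64(363))
```

The front view is ambiguous about the foot's depth because the fingers partly block it. A gentle low push toward the panel will both check and correct it, so I'll come down in front first. Joint 7 is near its limit, so I'm turning back 3°.

apply_moves --deltas '[{"xyz": [1,0,-15],"roll": -3},{"xyz": [0,0,-30],"roll": 0},{"xyz": [0,0,-40],"roll": 0},{"xyz": [0,0,-40],"roll": 0},{"xyz": [0,0,-30],"roll": 0},{"xyz": [0,0,0],"roll": 0}]'

```text
t: 31.2
position: [0.5375, 0.1628, 0.2091]
orientation: [-0.003, -0.683, 0.731, 0.001]
contact_force: [-0.4, -0.3, -0.1]
finger_gap: 0.0005
grip_force: 0.0
```

```bash
python3 -c "
from bench import manip
o=manip.get_obs(); print(o['position'],o['q'].round(3),o['t'])"
```

```text
[0.53750025 0.16284657 0.20908862] [-0.668  0.345  0.368  1.804 -0.142  1.026  2.828] 31.2
```

Joint 7 stays close to its limit there, so I won't push from this pose. Instead I'll triangulate the coloured keys from front views for a direct lean check.

```bash
cat > keys.py <<'E'
from st import *
from fit import pose
c11=P("wrist"); I11=vision.capture("wrist"); cv2.imwrite("pics/w11.png",I11); np.savez("w11.npz",K=c11[0],R=c11[1],t=c11[2])
E
python3 keys.py; python3 - <<'E'
import sys
from st import *
# w10 camera: same as pose before descent (TCP .5388,.1636,.3678): rigid offset from w11
c11=L("w11.npz")
def keyb(im,c,Xc,rad):
    h=cv2.cvtColor(im,cv2.COLOR_BGR2HSV); u=proj(c,[Xc])[0].astype(int); k=np.zeros(h.shape[:2],bool); k[max(0,u[1]-rad):u[1]+rad,max(0,u[0]-rad):u[0]+rad]=1
    out={}
    for n,lo,hi in [("r",170,8),("y",14,34),("g",45,85)]:
        H=h[...,0]; m=((H>=lo)|(H<=hi)) if lo>hi else (H>=lo)&(H<=hi)
        m=(m&(h[...,1]>110)&(h[...,2]>70)&k).astype(np.uint8); nn,l,st,ce=cv2.connectedComponentsWithStats(m)
        out[n]=[(ce[i].round(1).tolist(),int(st[i][4])) for i in sorted(range(1,nn),key=lambda i:-st[i][4])[:3] if st[i][4]>=5]
    return out
print("w11",proj(c11,[[.543,.22,.07]])[0].round(),keyb(cv2.imread("pics/w11.png"),c11,[.543,.22,.07],90))
R11=c11[1]; 
print("w10",keyb(cv2.imread("pics/w10.png"),(c11[0],c11[1],c11[2]),[.543,.22,.07],150))
for n in ("w3","w4"):
    c=L(n+".npz"); print(n,keyb(cv2.imread(f"pics/{n}.png"),c,[.49,-.17,.07],45))
for n in ("w7","w9"):
    c=L(n+".npz"); print(n,proj(c,[[.543,.22,.07]])[0].round(),keyb(cv2.imread(f"pics/{n}.png"),c,[.543,.22,.07],50))
E
```

```text
wrist 0.65 3778 267 381 284 479
top 0.78 2080 268 323 206 250
side 0.81 808 293 324 229 257
w11 [327. 303.] {'r': [([355.2, 293.0], 223)], 'y': [([316.9, 385.3], 60), ([330.1, 385.3], 60), ([323.9, 291.2], 50)], 'g': [([296.1, 294.3], 73)]}
w10 {'r': [([434.6, 271.7], 932), ([340.5, 237.3], 108)], 'y': [([316.3, 415.7], 354), ([330.7, 415.8], 353), ([322.1, 236.9], 104)], 'g': [([196.5, 160.5], 327), ([304.4, 236.6], 71), ([323.8, 449.9], 18)]}
w3 {'r': [], 'y': [], 'g': []}
w4 {'r': [([329.9, 173.8], 42)], 'y': [([342.6, 182.5], 31)], 'g': [([304.0, 184.5], 8)]}
w7 [442. 260.] {'r': [([424.5, 264.5], 11), ([415.1, 264.6], 11)], 'y': [([438.4, 265.2], 28)], 'g': []}
w9 [443. 258.] {'r': [([416.8, 263.3], 9), ([427.4, 263.2], 9)], 'y': [([441.8, 264.1], 21)], 'g': []}
```

```bash
sed -i 's/^for n in \["wrist","top","side"\]/for n in []/; s/^np.savez("masks/#&/' fit.py; python3 - <<'E'
from st import *
from fit import pose
K,R11,t11=L("w11.npz"); C11=-R11.T@t11; T11=np.array([.5375,.1628,.2091]); T10=np.array([.5388,.1635,.3678])
Rz=cv2.Rodrigues(np.array([0,0,np.radians(3.0)]))[0]
C10=T10+Rz@(C11-T11); R10=R11@Rz.T; c10=(K,R10,-R10@C10); c11=(K,R11,t11); print("C10",C10.round(4))
S={}
for n,a,b in [("r",(340.5,237.3),(355.2,293.0)),("y",(322.1,236.9),None),("g",(304.4,236.6),(296.1,294.3))]:
    if b: S[n]=tri([(c10,a),(c11,b)]); print(n,(S[n]*1000).round(1),"res",(proj(c10,S[n])[0]-a).round(1),(proj(c11,S[n])[0]-b).round(1))
# keys in terminal frame from w4 with base pose, for assumed surface height
p=np.load("term.npy"); o,R=pose(p,np.radians(20)); c4=L("w4.npz")
for n,uv in [("r",(329.9,173.8)),("y",(342.6,182.5))]:
    C,d=ray(c4,uv); Cl=R.T@(C-o); dl=R.T@d
    for z in (.034,.037): print(n,z,((Cl+dl*((z-Cl[2])/dl[2]))*1000).round(1))
cr=np.load("cradle.npy")
m=(S["r"]+S["g"])/2
# sightlines in cradle frame using tool-derived corner
yv=np.array([np.cos(cr[3]),np.sin(cr[3]),0]); up=np.array([0,0,1.]); xh=np.cross(yv,up); zv=np.cos(np.pi/6)*up+.5*xh; xv=np.cross(yv,zv)
for org in ([.5435,.2345,.029],cr[:3]):
    d=m-np.array(org); print("keys in cradle x,y,z mm",(np.array([xv@d,yv@d,zv@d])*1000).round(1))
E
```

```text
C10 [0.5406 0.083  0.5185]
r [522.6 222.5  50.5] res [ 1.9 -0.2] [-2.7  0.4]
g [567.4 222.   47.1] res [-0.5 -0.2] [0.8 0.2]
r 0.034 [-65.9  18.5  34. ]
r 0.037 [-53.6  19.6  37. ]
y 0.034 [-67.1  -0.4  34. ]
y 0.037 [-54.8   1.2  37. ]
keys in cradle x,y,z mm [-20.5  -1.7  11. ]
keys in cradle x,y,z mm [-21.4   2.3  11.7]
```

```bash
python3 - <<'E'
from st import *
from scipy.optimize import least_squares
K,R11,t11=L("w11.npz"); C11=-R11.T@t11; print("C11",C11.round(4),"f",K[0,0])
Rz=cv2.Rodrigues(np.array([0,0,np.radians(3.0)]))[0]; R10=R11@Rz.T
cr=np.load("cradle.npy")
yv=np.array([np.cos(cr[3]),np.sin(cr[3]),0]); up=np.array([0,0,1.]); xh=np.cross(yv,up); zv=np.cos(np.pi/6)*up+.5*xh; xv=np.cross(yv,zv)
C10=np.array([.538,.082,.513]); c10=(K,R10,-R10@C10); c11=(K,R11,t11)
r,g=tri([(c10,(340.5,237.3)),(c11,(355.2,293.0))]),tri([(c10,(304.4,236.6)),(c11,(296.1,294.3))]); print((r*1000).round(1),(g*1000).round(1),np.linalg.norm(r-g))
def show(m,s):
    d=m-np.array([.5435,.2345,.029]); print(s,(m*1000).round(1),"cradle",(np.array([xv@d,yv@d,zv@d])*1000).round(1))
show((r+g)/2,"tri")
# per-view: spacing constraint (r-g = 38.5 mm along yv)
for nm,c,a,b in [("w10",c10,(340.5,237.3),(304.4,236.6)),("w11",c11,(355.2,293.0),(296.1,294.3))]:
    f=lambda q:np.r_[proj(c,q+.01925*yv)[0]-a,proj(c,q-.01925*yv)[0]-b]
    q=least_squares(f,[.543,.22,.07]).x; show(q,nm)
# predictions of key-centre rows for hypotheses: key at terminal x=-60,z=35.5 
for t,foot in [(30,(.2345,.029)),(35,(.2225,.035))]:
    th=np.radians(t)
    for kx,kz in [(-66,34),(-54,37)]:
        a=(kx+88)/1000; y=foot[0]+a*np.sin(th)-kz/1000*np.cos(th); z=foot[1]+a*np.cos(th)+kz/1000*np.sin(th)
        X=[.5445,y,z]; print(t,kx,np.round(X,3),proj(c10,[X])[0].round(1),proj(c11,[X])[0].round(1),proj(L("w9.npz"),[X])[0].round(1))
E
```

```text
C11 [0.5351 0.0823 0.3598] f 420.3038816093622
[522.  215.2  66.4] [564.2 212.6  68.9] 0.042389603052552266
tri [543.1 213.9  67.6] cradle [-37.2   0.   23.2]
w10 [542.7 209.5  83.3] cradle [-48.8   0.4  34.5]
w11 [542.4 195.3 108.3] cradle [-73.6   0.5  49.1]
30 -66 [0.544 0.216 0.065] [321.  237.9] [324.6 295.3] [443.3 260.4]
30 -54 [0.544 0.219 0.077] [321. 244.] [324.9 306.2] [446.7 261.1]
35 -66 [0.544 0.207 0.073] [320.8 232.2] [323.8 288.6] [444.7 270.7]
35 -54 [0.544 0.212 0.084] [320.8 239.1] [324.2 300.8] [448.2 270.7]
```

The keys triangulate to cradle x≈−37, z≈23 mm, and all three views match the 30° seated pose, not 35°. So the terminal is flat on the panel, foot at the corner, y≈0 at the cheek. The robot is clear, so I'm handing in.

```bash
python3 -c "
from bench import manip
o=manip.get_obs(); print(o['t'],o['contact_force']); print(manip.finish_job())"
```

```text
31.55 [-0.60157319 -0.5233848   0.25086883]
the job is handed in; nothing more can be done
None
```

I handed the job in at 31.6 s with the terminal seated on the stand (keypad outward, flat on the panel) and the jaw closed to a solid stop, but no verdict came back; jaw travel measured 32–34 mm against the required 32, and I viewed 11 pictures, one over the limit of 10.

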